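# Empty the ribbon stand

### The arm

A 7-joint arm with a two-finger parallel gripper is mounted at the origin on a cart in front of the work surface, level with it; the furniture and walls round the work are solid. World frame = base frame: x ahead of the robot, y to its left, z up, the work surface at z = 0. Lengths are in m, angles in degrees, forces in N, time in s.
With the tool pointing down it reaches from about 0.425 to 0.875 m from the base axis. Payload 4.7 kg.
Tool frame: the origin (TCP) lies at the very end of the fingers, on their centre line; the grasp point (between the pads) lies 19 mm behind it (env.grasp_offset is the distance from the TCP to the grasp point, in m); z points along the fingers, y is the line along which they close (so a half turn about z gives the same grasp; the last joint's range is limited). The gripper opens to 87 mm and grips with 3 to 60 N. Pads are 19 mm wide; open, the fingers measure 117 mm over their backs; the gripper's body (75 mm by 190 mm) begins 51 mm behind the grasp point.
Start: joints at [0.808, 18.392, -4.016, 83.108, 1.295, 78.541, -3.26], TCP at [0.65, -0, 0.223] pointing down, gripper open.
Joint ranges: [-163.93, 163.93], [-17.29, 119.83], [-79.2, 71.16], [3.27, 140.29], [-89.18, 269.18], [5.43, 117.66], [-154.24, 154.24]. Speed limits (degrees/s): [147.25, 147.25, 180, 180, 180, 180, 180].

### API

Orientations are given as [roll, pitch, yaw] about the fixed x, y, z axes, in that order (R = Rz(yaw) Ry(pitch) Rx(roll)).
In Python, from cell import env gives the robot as it stands. The module is installed in compiled form; this text tells all that it offers.
- The arm moves only by the tool drive_tool, never from a script. Its argument "moves" is one flat list of numbers, 5 for each row, row after row: the shift along the tool's x, y, z in units of 40 mm (1.0 is 40 mm), then the turn about the tool's z in units of 10 degrees (1.0 is 10 degrees), then the finger opening in mm, from 0 to 87. A call has 1 to 5 rows; each row is the pose to reach, as a shift and turn from the pose commanded when the call began, along the tool's axes at that moment; what a row does not reach only later rows make up. A row lasts 1/8 s, in which the tool goes at most 62.5 mm and 10.7 degrees, less where a joint would pass 70% of its speed; a pose out of reach is approached as far as the arm can. A call with a gripper value outside its range is refused whole. The fingers move at their own pace and stop on an object; "squeeze" is the grip in N (left out, the last holds). Time passes only in rows, so rows that repeat a pose let the fingers close. It gives the time, the measured TCP pose, the force, the opening and the grip force at its end, in the units of the state.
- env.get_obs(): the state, without advancing time (a new reading comes with each control period).
- env.read_camera(name): name is "scene" or "side" or "wrist"; returns (picture, depth): 480x640x3 uint8, red, green, blue; 480x640 float32, m along the optical axis (not along the pixel's ray), 0 where there is no reading.
- env.camera_model(name): a dict with "K" (3x3 intrinsics, pixels), "rvec" (rotation vector, rad) and "tvec" (3), from world to camera coordinates, as OpenCV has them; the wrist camera has in their place "tool_from_camera" (4x4, takes a point from camera to tool coordinates, whose origin is the TCP and whose axes are the flange's). Camera axes: x right, y down, z forward; pixel columns grow to the right and rows downward; lengths in m; the calibration is good to about 2 mm. The wrist camera is an equidistant fisheye: a pixel r from the principal point sees the ray r / f radians off the axis. A picture is of the moment at which its call begins: read the wrist's pose just before it. camera_model takes no time and is no camera call.
- env.sign_off(): hands the job in; it is judged then, once.
The state is a dict: "time_s": time; "qpos": joint angles; "joint_velocities": joint speeds; "effort": joint torques, N m; "tool_pos": TCP position; "tool_rot": TCP orientation; "force": force on the tool from outside, world axes, zero at the start; "wrist_torque": the same for the moment, N m; "grip_width": finger opening in m; "grasp_force": force on a finger pad.
Only numpy, scipy, OpenCV 4.12 (cv2) and the standard library are available. Lean on these libraries where they do the work, as an engineer would, in place of code of your own. Each camera call takes 0.05 s, during which the arm holds its last target. There are 200 camera calls.

### The job

Empty the gift-wrap ribbon stand: seat the flat driver in the slotted screw in the middle of the stand and turn it counter-clockwise as far as it goes, so that the keeper's fingers swing off the spools; then lift every spool off its post and stand it flat in the wooden tray, side by side. Finally turn the screw back clockwise with the driver until the keeper is fully home again, and put the driver back upright in its rest. Turn the keeper only with the driver, never push it or the stand with the gripper, and leave the other things on the table where they are.

Things in the scene. Friction and masses are not known exactly. Their poses are not given: they have to be found in the camera images.
- ribbon_stand: ribbon stand, fixed: wooden disc 212 mm across, 12 mm thick. Origin: centre of its underside, z up. Three steel posts, 12 mm thick, tops 60 mm above the table, stand 70 mm from the centre at 0, 120 and 240 deg from its x axis; some may be empty. A middle pillar carries the keeper: slotted brass screw head and three bent fingers in one piece, turning about the vertical
- keeper (a joint): keeper angle, rad: 0 = home (a stop), a finger over each post; grows counter-clockwise seen from above to a stop at 1.15 (fingers midway between posts, spools free). Stays where left; friction 0.05 N m. The steel fingers are 7 mm thick, end 70 mm from the centre, undersides 63 and tops 71 mm above the table
- slot (a point): centre of the slot's floor in the screw head, 47 mm above the table. x: along the slot (parallel to the stand's x axis when the keeper is home), z: up. Slot 26 mm long with closed ends, 7 mm wide, 8 mm deep; brass head 35 mm across, its top 55 mm above the table
- driver: flat driver, 122 mm long, 0.12 kg. Origin: middle of the blade's tip; z runs from tip to handle, x across the blade. Blade 18 mm wide (x), 3.5 mm thick (y; 2 mm in the last 4 mm); shaft 9 mm thick; collar 38 mm across at 54-59 mm from the tip; square handle 26 x 26 mm, sides parallel to x and y, 59-119 mm from the tip. Starts upright in its rest, hanging on its collar
- driver_rest: the driver's rest, fixed: dark wooden block 64 x 64 x 58 mm with a square hole 25 x 25 mm down through its middle. Origin: centre of its underside, z up. A stored driver stands upright, collar on the block's top, tip 4 mm above this origin; any blade angle fits
- tray: shallow open wooden tray, loose, 0.7 kg, outside 210 mm (x) by 94 mm (y) by 16 mm high, walls and floor 5 mm. Origin: centre of its underside; it holds three spools side by side along x, about 68 mm apart
- spool_a: spool of grey ribbon with brown flanges, 56 mm across, 46 mm high, bore 22 mm, about 0.06 kg; may be absent. Origin: centre of its underside, z up. It starts flat on the stand's base, over one of the posts, its underside 12 mm above the table
- spool_b: spool of grey ribbon with brown flanges, 56 mm across, 46 mm high, bore 22 mm, about 0.06 kg; may be absent. Origin: centre of its underside, z up. It starts flat on the stand's base, over one of the posts, its underside 12 mm above the table
- spool_c: spool of grey ribbon with brown flanges, 56 mm across, 46 mm high, bore 22 mm, about 0.06 kg; may be absent. Origin: centre of its underside, z up. It starts flat on the stand's base, over one of the posts, its underside 12 mm above the table
- bird: small blue and white ornament bird, 36 x 64 x 45 mm, loose, a bystander. Origin: centre of its underside
- speckled_pot: small bluish-grey pinch pot, 53 mm wide, 38 mm high, loose, a bystander. Origin: centre of its underside
- grey_pot: small white speckled pinch pot, 53 mm wide, 38 mm high, loose, a bystander. Origin: centre of its underside
- egg_cup: pink egg cup, 50 mm wide, 31 mm high, loose, a bystander. Origin: centre of its underside
- tape: roll of brown parcel tape lying flat, 93 mm wide, 48 mm high, loose, a bystander. Origin: centre of its underside
- notebook: dark blue notebook with an elastic band, 141 x 90 x 17 mm, loose, a bystander. Origin: centre of its underside
Mind the look-alikes: they are no part of the job. What is shaped like the spool_a but purple is not meant.

How it is judged:
By the outcome, as a careful person would: the job done as asked, in the order asked, and still so for the second after the job is handed in, with the robot touching nothing.
Of spool_a, spool_b, spool_c only 2 to 3 are there at a start; the rules pass over those that are not, and their reading is None.
At some moment in a run one of tray may be knocked a few centimetres aside while the robot is not near it.
It also fails if it takes over 192 s, if anything falls off the work surface, if the arm or the gripper's body presses on something with over 40 N, if the wrist force passes 120 N, or if a joint passes its speed limit or range.

## Working session

There is one attempt and no reset: what is moved stays moved. The work goes in short steps, Python scripts to look and compute and a tool call to move; the robot and the scene stay as the last step left them, time stands still between calls to the robot, and variables do not carry over. Pictures are saved under pics/ and viewed, at most 17 in all, crops included, and the job is handed in when it is done.

Besides the shell and the picture viewer there is one more tool, called as a command line: name --argument value ..., lists and objects as JSON in quotes. drive_tool: Moves the arm, as the interface text tells. Its arguments: {"type":"object","properties":{"moves":{"type":"array","items":{"type":"number"}},"squeeze":{"type":"number"}},"required":["moves"]}

```bash
mkdir -p pics; cat > h.py <<'E'
import numpy as np, cv2
from cell import env
from scipy.spatial.transform import Rotation as R
def shot(n,f):
    o=env.get_obs(); p,d=env.read_camera(n); cv2.imwrite(f,p[:,:,::-1]); np.savez('last_'+n,p=p,d=d,tp=o['tool_pos'],tr=o['tool_rot']); return p,d
def load(n):
    z=np.load('last_'+n+'.npz'); return z
def ray(n,uv,z=None):
    "origin and unit dirs in world for pixels Nx2"
    m=env.camera_model(n); K=np.array(m['K']); uv=np.atleast_2d(uv).astype(float)
    x=(uv-[K[0,2],K[1,2]])/[K[0,0],K[1,1]]
    if n=='wrist':
        r=np.linalg.norm(x,axis=1,keepdims=True)+1e-12
        d=np.hstack([x/r*np.sin(r),np.cos(r)])
        T=np.array(m['tool_from_camera']); L=load('wrist')
        Rt=R.from_euler('xyz',L['tr'],degrees=True).as_matrix()
        return Rt@T[:3,3]+L['tp'],d@T[:3,:3].T@Rt.T
    d=np.hstack([x,np.ones((len(x),1))]); Rm=cv2.Rodrigues(np.array(m['rvec'],float))[0]
    return -Rm.T@np.array(m['tvec']).ravel(), d@Rm
def plane(n,uv,z):
    o,d=ray(n,uv); return o+d*((z-o[2])/d[:,2:3])
def dep(n,uv):
    L=load(n); uv=np.atleast_2d(uv).astype(int); o,d=ray(n,uv); dd=L['d'][uv[:,1],uv[:,0]][:,None]
    if n=='wrist': # depth along optical axis
        m=env.camera_model(n);K=np.array(m['K']);x=(uv-[K[0,2],K[1,2]])/[K[0,0],K[1,1]];c=np.cos(np.linalg.norm(x,axis=1))[:,None];return o+d*dd/c
    return o+d*dd
E
python3 - <<'E'
from h import *
for n in ['scene','side','wrist']: shot(n,f'pics/{n}0.png')
o=env.get_obs(); print(o); print(env.camera_model('wrist')); print(env.camera_model('scene')['K'])
E
```

```text
{'time_s': 0.15, 'qpos': array([ 0.80871808, 18.42864609, -4.01731895, 83.16153398,  1.29636639,
       78.5387219 , -3.25994517]), 'joint_velocities': array([ 0.06068267, -0.1333999 ,  0.05388518, -0.20528349,  0.01773071,
       -0.00344249, -0.06667501]), 'effort': array([ 2.16972071e-04, -4.91794288e+01, -4.04079035e-01, -3.12878716e+01,
       -6.39387709e-02,  4.04033612e-02,  9.90178205e-05]), 'tool_pos': array([ 6.49573740e-01, -4.60087009e-05,  2.21696894e-01]), 'tool_rot': array([-1.79916400e+02,  5.86490696e-03,  9.00027627e+01]), 'force': array([-0.63950621, -0.2233788 ,  0.29789258]), 'wrist_torque': array([ 0.03944528, -0.0069444 ,  0.02291155]), 'grasp_force': 0.0, 'grip_width': 0.08689321726901673}
{'K': array([[371.64829954,   0.        , 318.17231523],
       [  0.        , 371.64829954, 246.22823599],
       [  0.        ,   0.        ,   1.        ]]), 'tool_from_camera': array([[ 5.69889966e-04, -9.54217107e-01, -2.99114339e-01,
         8.24095886e-02],
       [ 9.99999705e-01,  3.89853821e-04,  6.61568460e-04,
         3.22557951e-04],
       [-5.14669074e-04, -2.99114628e-01,  9.54217048e-01,
        -1.61913913e-01],
       [ 0.00000000e+00,  0.00000000e+00,  0.00000000e+00,
         1.00000000e+00]])}
[[568.46832126   0.         325.82445238]
 [  0.         568.46832126 242.70222811]
 [  0.           0.           1.        ]]
```

View pics/scene0.png

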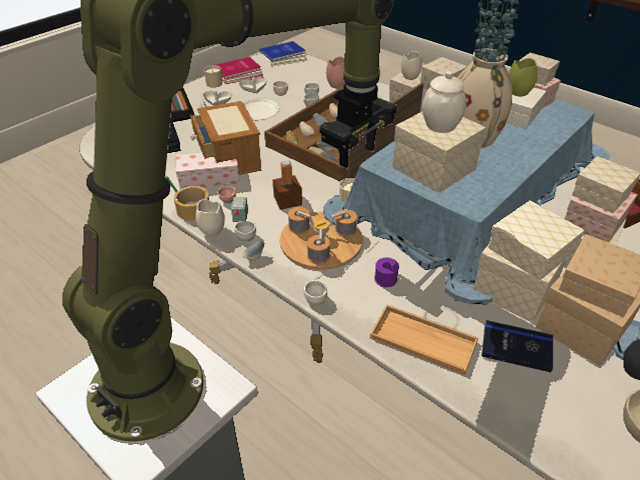

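View pics/side0.png

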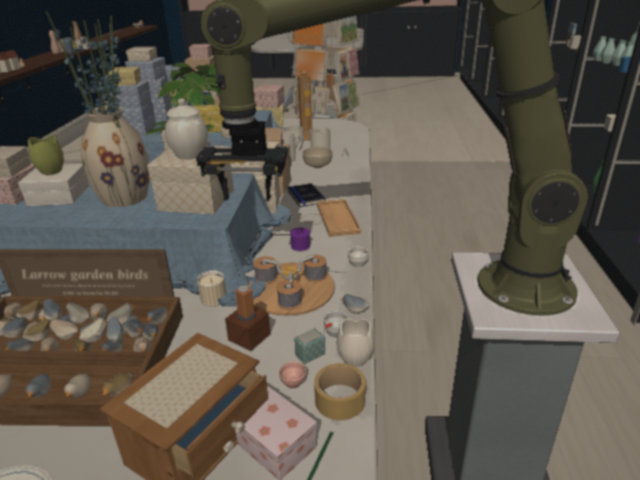

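View pics/wrist0.png

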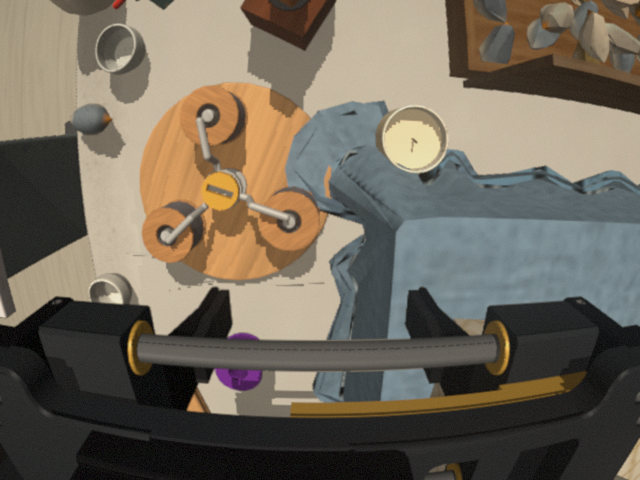

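The pictures show all three brown/grey spools on the stand: wrist pixels (210,115), (170,232) and (292,220). The brass screw is at (222,190). The purple spool at (240,360) is the look-alike. The driver rest is at scene (288,188) and the tray at scene (424,338). The cloth-covered platform, right of the stand in the wrist view, is an obstacle.

```bash
python3 - <<'E'
from h import *
np.set_printoptions(precision=4,suppress=True)
def show(k,a): print(k,np.round(a,4).tolist())
show('wrist head',dep('wrist',[[222,190]])); show('plane',plane('wrist',[222,190],.055))
show('slot ends depth/plane',plane('wrist',[[207,192],[236,186]],.055))
show('posts tops plane .06',plane('wrist',[[208,116],[168,236],[291,222]],.06))
show('fingers',dep('wrist',[[208,116],[168,236],[291,222]]))
show('cloth,candle',dep('wrist',[[480,300],[450,240],[415,130],[350,150],[320,130],[300,5],[350,300],[600,300],[400,200]]))
for n,pts in dict(scene=[[320,225],[299,214],[346,217],[318,246],[289,182],[287,168],[424,338],[386,270],[345,188]],side=[[290,270],[315,261],[264,263],[289,289],[246,322],[246,300],[339,217],[211,285]]).items():
    show(n,dep(n,pts))
# tray corners by colour in scene
p=load('scene')['p']; hsv=cv2.cvtColor(p,cv2.COLOR_RGB2HSV)
print(hsv[338,424],hsv[225,320],hsv[168,287],hsv[182,289],hsv[255,300])
m=cv2.inRange(hsv,(8,90,120),(22,255,255)); m[:300]=0
c=max(cv2.findContours(m,0,2)[0],key=cv2.contourArea); 
ap=cv2.minAreaRect(c); b=cv2.approxPolyDP(c,6,True)[:,0]; show('traypx',b); show('tray',plane('scene',b,.016))
# stand disc outline in wrist
p=load('wrist')['p']; hsv=cv2.cvtColor(p,cv2.COLOR_RGB2HSV); print(hsv[180,170],hsv[190,225],hsv[10,290],hsv[20,310])
E
```

```text
wrist head [[0.5602, 0.0319, 0.0477]]
plane [[0.5622, 0.0329, 0.055]]
slot ends depth/plane [[0.5476, 0.0315, 0.055], [0.5755, 0.0363, 0.055]]
posts tops plane .06 [[0.5529, 0.1007, 0.06], [0.506, -0.009, 0.06], [0.6254, 0.0037, 0.06]]
fingers [[0.5532, 0.1007, 0.061], [0.5095, -0.0068, 0.0678], [0.6254, 0.0035, 0.0593]]
cloth,candle [[0.7652, -0.0277, 0.1602], [0.7366, 0.0163, 0.1588], [0.7382, 0.0878, 0.0458], [0.6812, 0.0659, 0.0129], [0.6515, 0.0856, 0.0169], [0.6341, 0.198, 0.0624], [0.6857, -0.0998, 0.0052], [0.8866, -0.0346, 0.1606], [0.7071, 0.0371, 0.1309]]
scene [[0.5608, 0.0363, 0.0482], [0.5487, 0.0966, 0.0586], [0.6152, -0.0029, 0.0619], [0.4915, -0.0186, 0.0573], [0.6203, 0.1998, 0.0699], [-0.2553, -0.6859, 0.9688], [0.4654, -0.3448, 0.0055], [0.5406, -0.1841, 0.0488], [0.7253, 0.0909, 0.0452]]
side [[0.5563, 0.0252, 0.0516], [0.4991, -0.0035, 0.0602], [0.6212, 0.0071, 0.0583], [0.5464, 0.1154, 0.06], [0.6186, 0.2327, 0.0586], [0.6154, 0.2252, 0.1078], [0.457, -0.3465, 0.0062], [0.7248, 0.1054, 0.0587]]
[ 16 133 224] [ 19 179 158] [ 13 173 115] [ 12 168 114] [ 15 135 219]
traypx [[386, 305], [371, 338], [463, 374], [476, 337]]
tray [[0.4794, -0.2325, 0.016], [0.3835, -0.2642, 0.016], [0.4329, -0.4579, 0.016], [0.5326, -0.43, 0.016]]
[ 16 145 213] [ 17  93 142] [20 70 44] [  9 162 104]
```

drive_tool --moves '[1.0,-0.4,-0.2,0,87,2.0,-0.8,-0.5,0,87,3.0,-1.0,-0.7,0,87,3.0,-1.0,-0.7,0,87,3.0,-1.0,-0.7,0,87]'

```text
time_s: 0.78
tool_pos: [0.61, 0.1192, 0.2502]
tool_rot: [-180.0, 0.1, 90.0]
force: [1.0, 0.1, -0.5]
grip_width: 0.0871
grasp_force: 0.0
```

```bash
python3 - <<'E'
from h import *
p,d=shot('wrist','pics/wrist1.png'); print(env.get_obs()['tool_pos'])
E
```

```text
[0.61013097 0.11835251 0.25002578]
```

View pics/wrist1.png

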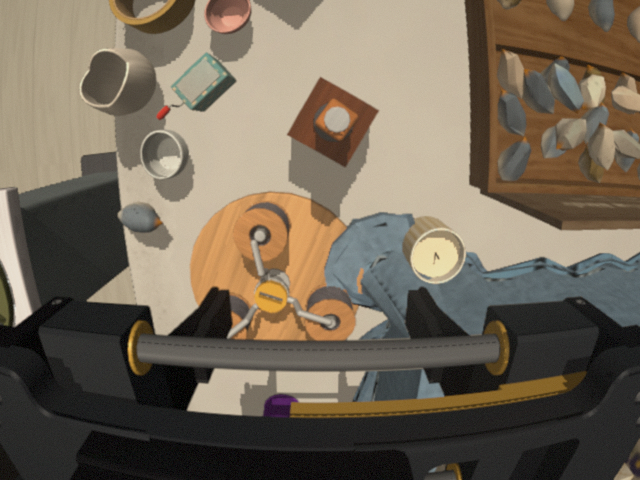

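The driver's pale cap is at (336,118), on its rest, whose corners are at about (320,78), (378,102), (346,165) and (288,132). Screw head at (271,296).

```bash
python3 - <<'E'
from h import *
L=load('wrist');p=L['p'];d=L['d']; hsv=cv2.cvtColor(p,cv2.COLOR_RGB2HSV)
print(hsv[90,330],hsv[118,336],hsv[105,345],hsv[130,335],hsv[150,350])
# world points of pixels in the rest region
vv,uu=np.mgrid[70:175,280:385]; uv=np.c_[uu.ravel(),vv.ravel()]; P=dep('wrist',uv)
def rect(lo,hi,nm):
    m=(P[:,2]>lo)&(P[:,2]<hi); q=P[m]; 
    r=cv2.minAreaRect((q[:,:2]*1000).astype(np.float32)); print(nm,m.sum(),np.round(np.median(q[:,2]),4),r)
rect(.05,.0615,'block'); rect(.115,.13,'handle top'); rect(.12,.135,'cap')
print(np.round(np.percentile(P[:,2],[1,50,90,95,99]),4), dep('wrist',[[336,118]]))
# colour: white cap
w=cv2.inRange(hsv,(0,0,130),(180,60,255)); w[:70]=0;w[175:]=0;w[:,:315]=0;w[:,360:]=0
n,l,s,c=cv2.connectedComponentsWithStats(w[:,:]);
for i in range(1,n):
    if s[i,4]>60: print(s[i],c[i],plane('wrist',c[i],.123))
# dark-red block mask vs handle (more orange) -> rects on planes
m=cv2.inRange(hsv,(0,100,20),(25,255,255)); sub=np.zeros_like(m); sub[70:175,280:385]=m[70:175,280:385]
c=max(cv2.findContours(sub,0,2)[0],key=cv2.contourArea); print(cv2.minAreaRect(plane('wrist',c[:,0],.058)[:,:2].astype(np.float32)*1000)); print(cv2.approxPolyDP(c,5,True)[:,0].tolist())
cv2.imwrite('pics/c1.png',cv2.resize(p[70:175,280:385,::-1],None,fx=5,fy=5,interpolation=2))
E
```

```text
[ 11 152 109] [ 21  35 188] [ 12 154 129] [ 19  36 178] [ 11 148 100]
block 3208 0.0577 ((623.8062744140625, 212.81167602539062), (64.72102355957031, 64.77430725097656), 60.49317932128906)
handle top 1093 0.1236 ((624.4059448242188, 212.30471801757812), (26.38051414489746, 26.594709396362305), 53.759273529052734)
cap 1062 0.1238 ((624.2283935546875, 212.38174438476562), (26.047229766845703, 26.54294776916504), 54.91035842895508)
[-0.0023  0.0004  0.1203  0.1242  0.1266] [[0.62392494 0.21332938 0.12603324]]
[315  70  45  28 745] [341.83221477  79.0295302 ] [[0.62844448 0.24414223 0.123     ]]
[325 108  25  24 476] [336.69117647 119.32563025] [[0.62460077 0.21242499 0.123     ]]
((624.0447998046875, 212.32769775390625), (63.19533157348633, 63.03037643432617), 60.4920539855957)
[[320, 78], [288, 134], [345, 165], [377, 110]]
```

View pics/c1.png

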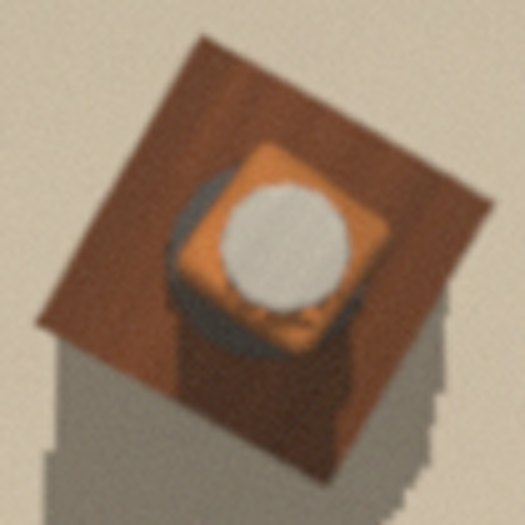

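The crop confirms the driver: pale cap with a square orange handle on the dark block, handle sides at about 54°/−36°. Next I measure the slot direction.

```bash
python3 - <<'E'
from h import *
L=load('wrist');p=L['p']
vv,uu=np.mgrid[270:320,245:300]; uv=np.c_[uu.ravel(),vv.ravel()]
W=plane('wrist',uv,.055)
hsv=cv2.cvtColor(p,cv2.COLOR_RGB2HSV)
g=hsv[uv[:,1],uv[:,0]]
y=(g[:,1]>150)&(g[:,2]>140)&(g[:,0]>12)&(g[:,0]<30)
print(y.sum(), cv2.minEnclosingCircle((W[y][:,:2]*1000).astype(np.float32)))
c=W[y][:,:2].mean(0); r=np.linalg.norm(W[:,:2]-c,axis=1)
s=(~y)&(r<.0135)
w=W[s][:,:2]-W[s][:,:2].mean(0); e,v=np.linalg.eigh(w.T@w); print(c,W[s][:,:2].mean(0),s.sum(),np.degrees(np.arctan2(v[1,1],v[0,1])),np.sqrt(e/s.sum()))
# warp top view of stand at z=.06
xs=np.linspace(.47,.66,380); ys=np.linspace(.13,-.07,400)
m=env.camera_model('wrist');K=m['K'];T=np.array(m['tool_from_camera']);Rt=R.from_euler('xyz',L['tr'],degrees=True).as_matrix()
X,Y=np.meshgrid(xs,ys); P=np.stack([X,Y,0*X+.055],-1).reshape(-1,3)
q=((P-L['tp'])@Rt-T[:3,3])@T[:3,:3]; th=np.arctan2(np.linalg.norm(q[:,:2],axis=1),q[:,2]); u=q[:,:2]/np.linalg.norm(q[:,:2],axis=1,keepdims=True)*th[:,None]*K[0,0]+[K[0,2],K[1,2]]
u=u.reshape(400,380,2).astype(np.float32)
cv2.imwrite('pics/top1.png',cv2.resize(cv2.remap(p,u[...,0],u[...,1],1)[:,:,::-1],None,fx=1.5,fy=1.5))
E
```

```text
758 ((555.165283203125, 32.180015563964844), 22.249853134155273)
[0.55977084 0.0324701 ] [0.56028614 0.03352132] 79 160.66933295355992 [0.00116382 0.00699515]
```

View pics/top1.png

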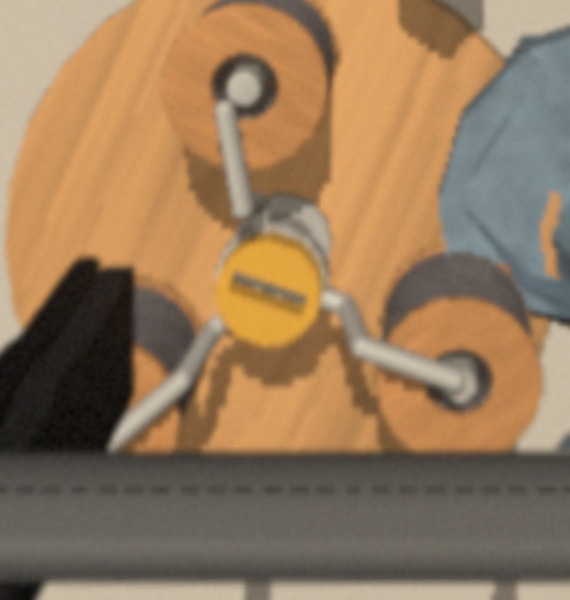

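drive_tool --moves '[0.8,0.1,0.2,0.9,87,1.6,0.2,0.6,1.8,87,2.2,0.3,1.2,2.7,87,2.33,0.36,1.75,3.6,87,2.33,0.36,1.75,3.6,87]'

```text
time_s: 1.45
tool_pos: [0.6235, 0.2114, 0.1777]
tool_rot: [-179.9, 0.3, 54.0]
force: [-0.1, -0.7, -0.4]
grip_width: 0.0871
grasp_force: 0.0
```

```bash
python3 - <<'E'
from h import *
o=env.get_obs(); print(o['tool_pos'],o['tool_rot'],o['qpos'])
L=load('wrist'); uv=np.c_[np.tile(np.arange(0,640,2),140),np.repeat(np.arange(0,280,2),320)]
P=dep('wrist',uv); a=np.radians(-36); D=P[:,:2]-[.6243,.2124]; s=D@[np.cos(a),np.sin(a)]; t=D@[-np.sin(a),np.cos(a)]
m=(abs(s)<.11)&(abs(t)<.055)&(np.hypot(s,t)>.05); print(P[m][:,2].max(), P[m][P[m][:,2].argmax()])
o0,d=ray('wrist',[0,0]); print(o0)
p,_=shot('wrist','pics/w2.png'); hsv=cv2.cvtColor(p,cv2.COLOR_RGB2HSV)
E
```

```text
[0.62347809 0.21144774 0.17769913] [-179.87099389    0.27599207   54.02143602] [-16.59746668  21.00714178  -5.77904668  84.870483     2.1847541
  74.53320742 -58.56754908]
0.020533777545790277 [0.68463401 0.11128219 0.02053378]
[0.61035564 0.20195844 0.41197408]
```

drive_tool --moves '[0,0.02,1.0,0,87,0,0.02,2.0,0,87,0,0.02,2.6,0,87,0,0.02,2.6,0,87,0,0.02,2.6,0,60]'

```text
time_s: 2.12
tool_pos: [0.6266, 0.2123, 0.0788]
tool_rot: [179.9, -0.1, 54.0]
force: [1.1, 0.3, -0.2]
grip_width: 0.0824
grasp_force: 0.0
```

drive_tool --moves '[0,0,0,0,40,0,0,0,0,20,0,0,0,0,15,0,0,0,0,15,0,0,0,0,15]' --squeeze 35

```text
time_s: 2.75
tool_pos: [0.625, 0.2127, 0.0765]
tool_rot: [180.0, 0.0, 54.0]
force: [-0.3, 0.0, 0.0]
grip_width: 0.035
grasp_force: 0.0
```

drive_tool --moves '[0,0,0,0,15,0,0,0,0,15,0,0,0,0,15,0,0,0,0,15,0,0,0,0,15]'

```text
time_s: 3.38
tool_pos: [0.625, 0.2127, 0.0765]
tool_rot: [-180.0, 0.0, 54.0]
force: [-1.1, -0.3, -0.8]
grip_width: 0.0256
grasp_force: 35.0
```

drive_tool --moves '[0,0,-0.6,0,15,0,0,-1.4,0,15,0,0,-2.2,0,15,0,0,-2.8,0,15,0,0,-2.8,0,15]'

```text
time_s: 4.0
tool_pos: [0.6264, 0.2131, 0.1908]
tool_rot: [179.8, -0.2, 54.0]
force: [0.4, 0.7, -0.6]
grip_width: 0.0256
grasp_force: 35.0
```

```bash
python3 - <<'E'
from h import *
for n in ['scene','side']: shot(n,f'pics/{n}3.png')
def proj(n,P):
    m=env.camera_model(n); return cv2.projectPoints(np.array([P],float),np.array(m['rvec'],float),np.array(m['tvec'],float),np.array(m['K']),None)[0].ravel().astype(int)
tp=np.array(env.get_obs()['tool_pos']);print(tp)
im=[]
for n in ['scene','side']:
    u,v=proj(n,tp-[0,0,.04]); p=load(n)['p'][v-35:v+35,u-35:u+35,::-1]; im.append(cv2.resize(p,(390,390),interpolation=2))
cv2.imwrite('pics/b3.png',np.hstack(im))
E
```

```text
[0.62461336 0.21245045 0.18749514]
```

View pics/b3.png

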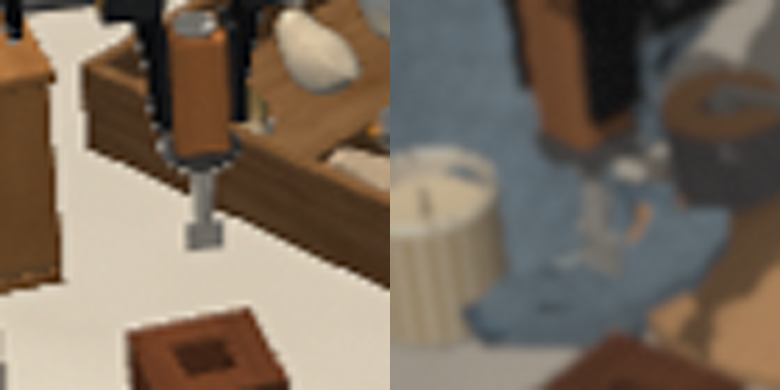

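The scene half of the crop (left) shows the blade broad-side on, at about (205,235). So the blade's width lies along the closing axis, −36°.

drive_tool --moves '[-1.2,0.3,-0.3,-0.5,15,-2.5,0.7,-0.3,-1.0,15,-3.8,1.1,-0.3,-1.45,15,-5.0,1.4,-0.3,-1.45,15,-5.6,1.6,-0.3,-1.45,15]'

```text
time_s: 4.72
tool_pos: [0.543, -0.0097, 0.1987]
tool_rot: [-179.8, 0.1, 68.3]
force: [0.4, 0.7, -1.3]
grip_width: 0.0257
grasp_force: 35.0
```

drive_tool --moves '[0,0,0,0,15,0,0,0,0,15]'

```text
time_s: 4.97
tool_pos: [0.5449, -0.0047, 0.1996]
tool_rot: [-179.9, -0.0, 68.6]
force: [0.4, 0.6, -0.8]
grip_width: 0.0257
grasp_force: 35.0
```

```bash
cat > head.py <<'E'
from h import *
import sys
p,d=shot('wrist','pics/w_head.png'); L=load('wrist'); print(L['tp'],L['tr'])
hsv=cv2.cvtColor(p,cv2.COLOR_RGB2HSV)
m=cv2.inRange(hsv,(14,120,110),(30,255,255))
vv,uu=np.nonzero(m); W=plane('wrist',np.c_[uu,vv],.055); k=np.linalg.norm(W[:,:2]-[.56,.033],axis=1)<.02
mm=np.zeros_like(m); mm[vv[k],uu[k]]=255
c=cv2.convexHull(max(cv2.findContours(mm,0,2)[0],key=cv2.contourArea))
full=np.zeros_like(m); cv2.drawContours(full,[c],0,255,-1)
vv,uu=np.nonzero(full); C=plane('wrist',np.c_[uu,vv],.055)[:,:2]
print('head',C.mean(0),'area diam',np.sqrt(4/np.pi*k.sum()), uu.mean(),vv.mean(), np.ptp(C,0))
in_=cv2.erode(full,np.ones((7,7)))&~m
vv,uu=np.nonzero(in_); S=plane('wrist',np.c_[uu,vv],.055)[:,:2]; w=S-S.mean(0); e,v=np.linalg.eigh(w.T@w)
print('slot',S.mean(0),len(S),np.degrees(np.arctan2(v[1,1],v[0,1])),np.sqrt(e/len(S)))
u,v0=int(uu.mean()),int(vv.mean()); cv2.imwrite('pics/hc.png',cv2.resize(p[max(0,v0-60):v0+60,u-80:u+80,::-1],None,fx=4,fy=4))
E
python3 head.py
```

```text
[ 0.54494451 -0.004659    0.19956398] [-1.79909431e+02 -1.63809413e-02  6.85814211e+01]
head [0.55922837 0.03139178] area diam 41.228325120254915 317.9548969072165 186.13659793814432 [0.03715498 0.03699225]
slot [0.55946037 0.03229736] 199 160.11869522122817 [0.00160544 0.00709017]
```

View pics/hc.png

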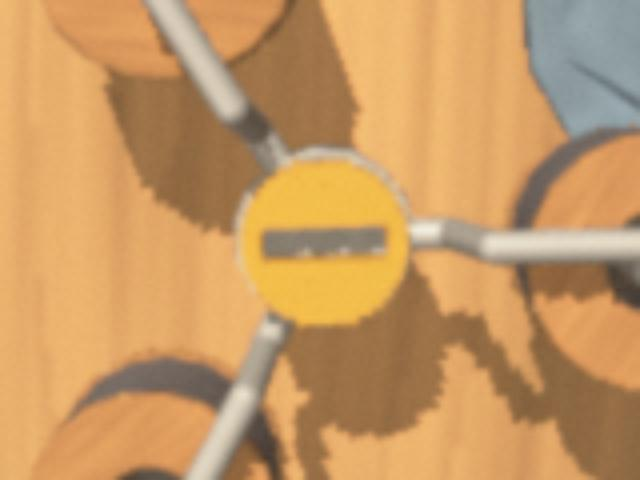

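The crop shows the brass head with its slot at about −20°, aligned with the blade. The head centre is at (0.5597, 0.0325).

drive_tool --moves '[0.5,0,0,-0.1,15,1.0,0,0.5,-0.1,15,1.0,0,1.2,-0.1,15,1.0,0,1.5,-0.1,15,1.0,0,1.5,-0.1,15]'

```text
time_s: 5.65
tool_pos: [0.559, 0.0318, 0.139]
tool_rot: [-179.8, 0.1, 69.6]
force: [0.3, 0.5, -0.4]
grip_width: 0.0259
grasp_force: 35.0
```

drive_tool --moves '[0,0,0,0,15,0,0,0.15,0,15,0,0,0.3,0,15,0,0,0.4,0,15,0,0,0.4,0,15]'

```text
time_s: 6.28
tool_pos: [0.5595, 0.031, 0.1241]
tool_rot: [-180.0, 0.0, 69.5]
force: [0.5, 0.6, -0.5]
grip_width: 0.0259
grasp_force: 35.0
```

drive_tool --moves '[0,0,0.04,0,15,0,0,0.08,0,15,0,0,0.08,0,15]'

```text
time_s: 6.65
tool_pos: [0.5598, 0.0311, 0.1213]
tool_rot: [-180.0, 0.0, 69.5]
force: [-0.0, 0.1, 0.2]
grip_width: 0.0261
grasp_force: 35.0
```

```bash
python3 -c "
from h import *
for i in range(3):
  o=env.get_obs(); print(o['tool_pos'],o['tool_rot'],o['force'],o['wrist_torque'])
  shot('scene','pics/s4.png')
shot('side','pics/d4.png')
im=[]
tp=np.array(o['tool_pos'])
for n in ['scene','side']:
    m=env.camera_model(n); u,v=cv2.projectPoints(np.array([tp-[0,0,.06]]),np.array(m['rvec'],float),np.array(m['tvec'],float),np.array(m['K']),None)[0].ravel().astype(int)
    im.append(cv2.resize(load(n)['p'][v-35:v+35,u-35:u+35,::-1],(390,390),interpolation=2))
cv2.imwrite('pics/b4.png',np.hstack(im))
"
```

```text
[0.55976521 0.03111923 0.12127406] [-1.79994073e+02  3.36453302e-03  6.95024769e+01] [-0.02285777  0.06205648  0.17105217] [-0.08384263  0.0610281  -0.04618549]
[0.55982229 0.03106769 0.12134417] [-1.79999849e+02  1.51048521e-03  6.94965882e+01] [ 0.20678251  0.51037706 -1.04466896] [ 0.00318542  0.03941039 -0.01255463]
[0.55988208 0.03108657 0.12142303] [ 1.79990434e+02 -2.48695529e-03  6.94996217e+01] [-0.32440314 -1.10908711 -0.64320675] [-0.00774788  0.03940199 -0.05499903]
```

View pics/b4.png

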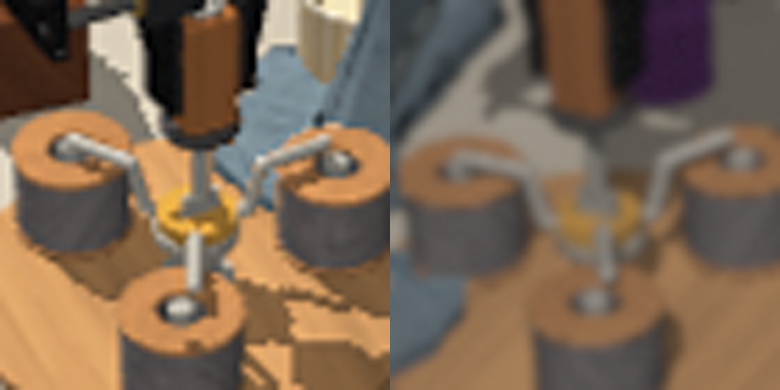

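The blade tip sits inside the brass slot, at about (205,205) in the left half. Turning counter-clockwise.

drive_tool --moves '[0,0,0.03,-0.6,15,0,0,0.03,-1.2,15,0,0,0.03,-1.8,15,0,0,0.03,-2.4,15,0,0,0.03,-3.0,15]'

```text
time_s: 7.48
tool_pos: [0.5599, 0.0323, 0.1203]
tool_rot: [180.0, -0.1, 99.7]
force: [-0.3, 1.7, -0.4]
grip_width: 0.0261
grasp_force: 35.0
```

drive_tool --moves '[0,0,0,-0.6,15,0,0,0,-1.2,15,0,0,0,-1.8,15,0,0,0,-2.4,15,0,0,0,-3.0,15]'

```text
time_s: 8.1
tool_pos: [0.5596, 0.0328, 0.1203]
tool_rot: [179.9, -0.1, 129.7]
force: [-1.2, 2.1, -0.3]
grip_width: 0.0262
grasp_force: 35.0
```

drive_tool --moves '[0,0,0,-0.5,15,0,0,0,-1.0,15,0,0,0,-1.0,15]'

```text
time_s: 8.48
tool_pos: [0.5594, 0.0327, 0.1202]
tool_rot: [179.9, -0.1, 139.5]
force: [-1.2, 4.1, 0.4]
grip_width: 0.0259
grasp_force: 35.0
```

```bash
python3 -c "
from h import *
o=env.get_obs(); print(o['tool_pos'],o['tool_rot'],o['force'],o['wrist_torque'],o['grip_width'])
p,d=shot('scene','pics/s5.png'); cv2.imwrite('pics/c5.png',cv2.resize(p[180:280,260:390,::-1],None,fx=4,fy=4))
"
```

```text
[0.55941958 0.03274438 0.12021086] [ 1.79936451e+02 -1.10422831e-01  1.39491320e+02] [-1.18304221  4.08484833  0.42290158] [ 1.12990521  0.36622529 -0.01769271] 0.025900494162156708
```

View pics/c5.png

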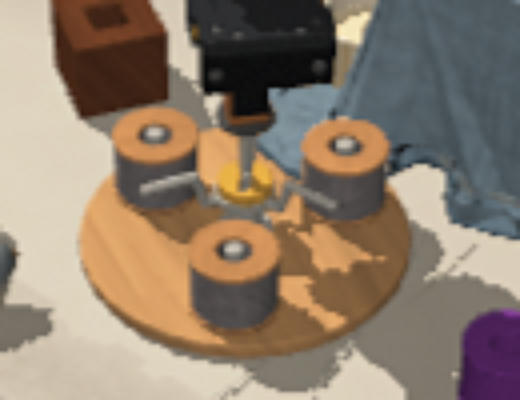

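drive_tool --moves '[0,0,0,-0.4,15,0,0,0,-0.8,15,0,0,0,-1.2,15,0,0,0,-1.2,15]'

```text
time_s: 9.02
tool_pos: [0.5592, 0.0327, 0.1202]
tool_rot: [179.9, -0.1, 151.4]
force: [-3.2, 5.3, 0.8]
grip_width: 0.0259
grasp_force: 35.0
```

```bash
python3 -c "
from h import *
o=env.get_obs(); print(o['tool_pos'],o['tool_rot'],o['force'],o['wrist_torque'],o['grip_width'])
"
```

```text
[0.55919099 0.03266936 0.12019342] [ 1.79929741e+02 -1.22058311e-01  1.51413013e+02] [-3.15779407  5.25237486  0.75417449] [ 1.48066579  0.74255221 -0.18180238] 0.025899631516693757
```

drive_tool --moves '[0,0,0,-0.25,15,0,0,0,-0.5,15,0,0,0,-0.5,15]'

```text
time_s: 9.4
tool_pos: [0.5591, 0.0326, 0.1202]
tool_rot: [179.9, -0.1, 156.3]
force: [-3.3, 3.7, 1.4]
grip_width: 0.0255
grasp_force: 35.1
```

```bash
python3 -c "
from h import *
o=env.get_obs(); print(o['tool_rot'],o['force'],o['wrist_torque'])
"
```

```text
[ 1.79912242e+02 -1.30900023e-01  1.56337188e+02] [-3.34078934  3.73649119  1.37607571] [ 1.46884386  0.74833094 -0.44988975]
```

drive_tool --moves '[0,0,0,0.5,15,0,0,0,0.9,15,0,0,-0.4,0.9,15,0,0,-1.2,0.9,15,0,0,-2.0,0.9,15]'

```text
time_s: 10.02
tool_pos: [0.5605, 0.0293, 0.2023]
tool_rot: [-180.0, 0.2, 147.4]
force: [0.9, -0.3, -1.4]
grip_width: 0.0259
grasp_force: 35.0
```

```bash
python3 -c "
from h import *
o=env.get_obs(); print(o['tool_pos'],o['tool_rot'],o['qpos'],o['wrist_torque'],o['force'])
"
```

```text
[0.56054025 0.02930128 0.20225946] [-1.79959089e+02  1.61080653e-01  1.47431985e+02] [  3.91492984   8.62808575 -10.71486612  97.44921018   1.80189465
  73.97954976  50.25592472] [ 0.10295161 -0.04674358 -0.05891798] [ 0.94680533 -0.25228378 -1.42970854]
```

drive_tool --moves '[0.2,1.0,0,1.0,15,0.5,2.0,0,2.0,15,0.7,3.0,0,3.0,15,0.9,4.0,0,4.0,15,1.1,4.7,0,5.0,15]'

```text
time_s: 10.65
tool_pos: [0.6253, 0.2137, 0.2014]
tool_rot: [179.8, 0.1, 97.2]
force: [-0.1, -0.3, -0.7]
grip_width: 0.0255
grasp_force: 35.0
```

drive_tool --moves '[0,0,0,1.0,15,0,0,0,2.0,15,0,0,0,3.0,15,0,0,0,4.3,15,0,0,0,4.3,15]'

```text
time_s: 11.28
tool_pos: [0.6251, 0.2116, 0.2016]
tool_rot: [179.8, -0.0, 54.3]
force: [0.9, -0.1, -1.6]
grip_width: 0.0257
grasp_force: 35.0
```

drive_tool --moves '[0,0,0,0,15,0,0,0,0,15,0,0,0,0,15]'

```text
time_s: 11.65
tool_pos: [0.624, 0.213, 0.2004]
tool_rot: [180.0, -0.0, 54.5]
force: [-0.3, 0.3, -1.5]
grip_width: 0.0256
grasp_force: 35.0
```

```bash
python3 head.py; python3 - <<'E'
from h import *
L=load('wrist'); uv=np.c_[np.tile(np.arange(230,420,1),200),np.repeat(np.arange(120,320,1),190)]
P=dep('wrist',uv); print(L['tp'])
D=np.linalg.norm(P[:,:2]-[.624,.2125],axis=1); m=(D<.05)&(P[:,2]>.05)&(P[:,2]<.0615); print(m.sum())
if m.sum()>100: print(cv2.minAreaRect((P[m][:,:2]*1000).astype(np.float32)))
E
```

```text
[0.62398045 0.21296764 0.20044101] [ 1.79962895e+02 -7.10474582e-03  5.45110806e+01]
head [0.55659147 0.03082019] area diam 23.179885415554555 364.7697594501718 400.5 [0.0332319  0.03722764]
slot [0.56099011 0.03115528] 64 118.35051593930964 [0.00248298 0.00376022]
[0.62398045 0.21296764 0.20044101]
4509
((623.908935546875, 212.64694213867188), (64.88856506347656, 64.53656768798828), 59.97532653808594)
```

View pics/w_head.png

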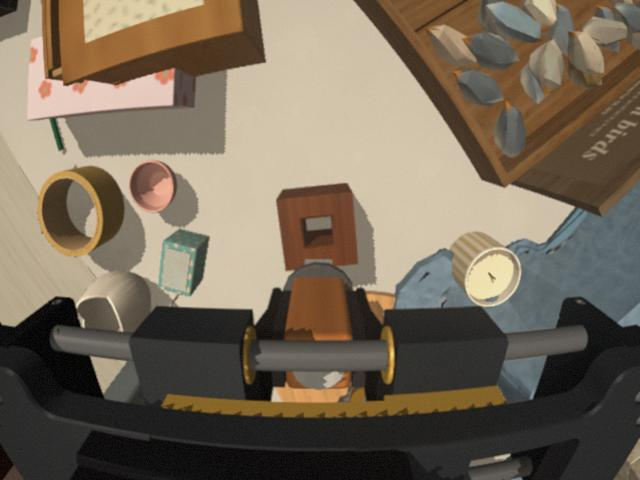

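The rest's hole is at (318,232), with the driver in the gripper above it. The measured rest centre (0.624, 0.2126) matches the TCP.

drive_tool --moves '[0,0,0.8,0,15,0,0,1.6,0,15,0,0,2.1,0,15,0,0,2.6,0,15,0,0,2.9,0,15]'

```text
time_s: 12.32
tool_pos: [0.6236, 0.2132, 0.0832]
tool_rot: [-180.0, 0.0, 54.5]
force: [-0.5, 0.4, -0.9]
grip_width: 0.0258
grasp_force: 35.0
```

drive_tool --moves '[0,0,0.1,0,15,0,0,0.16,0,15,0,0,0.16,0,15]'

```text
time_s: 12.7
tool_pos: [0.6242, 0.2134, 0.0784]
tool_rot: [180.0, -0.0, 54.5]
force: [0.2, 0.1, -1.1]
grip_width: 0.026
grasp_force: 35.0
```

drive_tool --moves '[0,0,0.04,0,15,0,0,0.04,0,15]'

```text
time_s: 12.95
tool_pos: [0.624, 0.2134, 0.0765]
tool_rot: [180.0, -0.0, 54.5]
force: [-0.1, -0.2, -1.1]
grip_width: 0.026
grasp_force: 35.0
```

drive_tool --moves '[0,0,0,0,40,0,0,0,0,60,0,0,0,0,80,0,0,0,0,80,0,0,0,0,80]'

```text
time_s: 13.58
tool_pos: [0.6237, 0.2133, 0.0762]
tool_rot: [180.0, 0.0, 54.5]
force: [-0.2, 0.6, 0.1]
grip_width: 0.068
grasp_force: 0.0
```

drive_tool --moves '[0,0,0,0,80,0,0,-0.8,0,80,0,0,-1.8,0,80,0,0,-2.8,0,80,0,0,-3.0,0,80]'

```text
time_s: 14.2
tool_pos: [0.6255, 0.214, 0.2]
tool_rot: [179.8, -0.3, 54.5]
force: [-0.3, 0.9, 0.1]
grip_width: 0.0797
grasp_force: 0.0
```

drive_tool --moves '[-1.2,0.4,-0.3,-0.7,80,-2.5,0.8,-0.5,-1.4,80,-3.8,1.2,-0.5,-2.1,80,-5.0,1.6,-0.5,-2.8,80,-5.8,1.9,-0.5,-3.55,80]'

```text
time_s: 14.82
tool_pos: [0.5495, -0.0227, 0.2153]
tool_rot: [-179.9, 0.0, 90.1]
force: [0.7, -0.7, 0.1]
grip_width: 0.0802
grasp_force: 0.0
```

drive_tool --moves '[0,0,0,0,80,0,0,0,0,80]'

```text
time_s: 15.08
tool_pos: [0.5507, -0.0187, 0.2156]
tool_rot: [-180.0, -0.0, 90.0]
force: [-0.2, 0.6, -0.5]
grip_width: 0.0801
grasp_force: 0.0
```

```bash
cat > look.py <<'E'
from h import *
p,d=shot('wrist','pics/w_look.png'); L=load('wrist'); print('tcp',L['tp'],L['tr'])
uv=np.c_[np.tile(np.arange(0,640),330),np.repeat(np.arange(330),640)]; P=dep('wrist',uv)
hsv=cv2.cvtColor(p,cv2.COLOR_RGB2HSV)[:330].reshape(-1,3)
br=(hsv[:,0]>5)&(hsv[:,0]<22)&(hsv[:,1]>90)
m=br&(P[:,2]>.0535)&(P[:,2]<.0625)&(np.linalg.norm(P[:,:2]-[.56,.0325],axis=1)<.11)&(np.linalg.norm(P[:,:2]-[.56,.0325],axis=1)>.035)
im=m.reshape(330,640).astype(np.uint8); n,l,s,c=cv2.connectedComponentsWithStats(im)
for i in range(1,n):
    if s[i,4]>150:
        q=P[(l==i).ravel()]; (cx,cy),r=cv2.minEnclosingCircle((q[:,:2]*1000).astype(np.float32)); print('spool',c[i].round(),s[i,4],round(cx,1),round(cy,1),'r',round(r,1),'z',np.median(q[:,2]))
k=(P[:,2]>.0655)&(P[:,2]<.075)&(np.linalg.norm(P[:,:2]-[.56,.0325],axis=1)<.08)
a=np.degrees(np.arctan2(P[k][:,1]-.0325,P[k][:,0]-.56)); print('fingers',np.histogram(a,36,(-180,180))[0])
E
python3 look.py
```

```text
tcp [ 0.55072836 -0.01873735  0.21556188] [-1.79959251e+02 -4.43464153e-02  8.99868068e+01]
spool [319.  90.] 2708 552.0 101.4 r 27.9 z 0.057665288710517876
spool [398. 202.] 2421 622.9 3.8 r 28.0 z 0.057775569345164146
spool [264. 216.] 2456 502.5 -9.1 r 28.2 z 0.05772967328023959
fingers [  0   0   0   0   0   0   0   0   0 136 213   0   0   0   0   0   0   0
   0   0   0  87 310   0   0   0   0   0   0   0   0   0   0  50 295   0]
```

View pics/w_look.png

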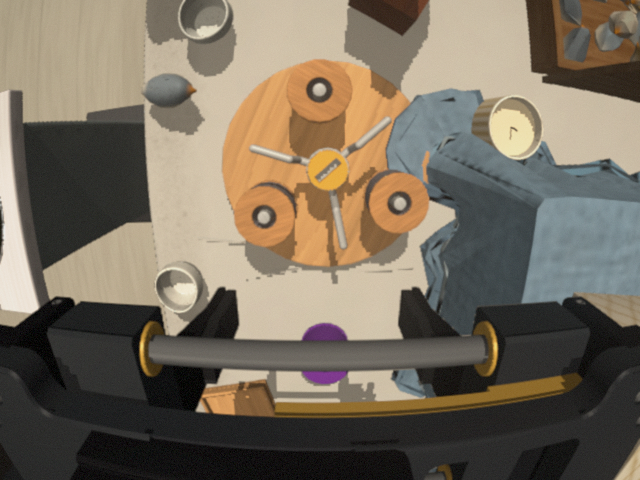

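All three spools are clear. Their pixels are (319,90), (398,202) and (264,216), and the fingers now lie midway between the posts. I start with the spool at (0.5025, −0.009).

drive_tool --moves '[0.1,-0.5,0.5,1.0,74,0.24,-1.2,1.0,2.0,74,0.24,-1.2,1.5,3.0,74,0.24,-1.2,2.0,4.0,74,0.24,-1.2,2.5,5.0,74]'

```text
time_s: 15.75
tool_pos: [0.503, -0.0082, 0.1154]
tool_rot: [-180.0, -0.0, 39.8]
force: [0.4, 0.5, -0.6]
grip_width: 0.0739
grasp_force: 0.0
```

drive_tool --moves '[0,0,0,0.35,74,0,0,0.8,0.35,74,0,0,1.6,0.35,74,0,0,2.1,0.35,74,0,0,2.1,0.35,74]'

```text
time_s: 16.38
tool_pos: [0.5014, -0.0086, 0.0304]
tool_rot: [-179.9, 0.2, 36.6]
force: [-0.2, 0.2, -0.7]
grip_width: 0.074
grasp_force: 0.0
```

drive_tool --moves '[0,0,0,0,60,0,0,0,0,50,0,0,0,0,48,0,0,0,0,48]' --squeeze 15

```text
time_s: 16.88
tool_pos: [0.5037, -0.0099, 0.0331]
tool_rot: [180.0, -0.1, 36.5]
force: [-0.0, 1.1, 2.9]
grip_width: 0.0551
grasp_force: 15.7
```

drive_tool --moves '[0,0,-0.6,0,48,0,0,-1.5,0,48,0,0,-2.5,0,48,0,0,-3.4,0,48,0,0,-4.2,0,48]'

```text
time_s: 17.5
tool_pos: [0.5028, -0.0104, 0.2016]
tool_rot: [180.0, -0.0, 36.5]
force: [0.1, 0.2, -0.4]
grip_width: 0.0549
grasp_force: 15.9
```

drive_tool --moves '[-0.8,0.8,0,-0.9,48,-1.7,1.8,0,-1.8,48,-2.6,2.8,0,-2.7,48,-3.5,3.8,0,-3.6,48,-4.4,4.8,0,-4.5,48]'

```text
time_s: 18.12
tool_pos: [0.475, -0.2708, 0.2002]
tool_rot: [180.0, 0.0, 81.8]
force: [1.0, -0.4, -1.4]
grip_width: 0.0554
grasp_force: 15.9
```

```bash
python3 -c "
from h import *
o=env.get_obs(); print(o['tool_pos'],o['tool_rot'],o['grip_width'],o['grasp_force'])
"
```

```text
[ 0.47502965 -0.27081912  0.2001579 ] [1.79991189e+02 3.86202917e-03 8.17996743e+01] 0.055361939172320115 15.919245729739941
```

drive_tool --moves '[-1.0,0.1,0,-0.8,48,-2.0,0.2,0,-1.6,48,-3.0,0.3,0,-2.25,48,-3.2,0.34,0,-2.25,48,-3.2,0.34,0,-2.25,48]'

```text
time_s: 18.75
tool_pos: [0.4699, -0.3977, 0.1997]
tool_rot: [-180.0, -0.1, 103.9]
force: [-0.5, 1.3, 0.3]
grip_width: 0.0548
grasp_force: 15.9
```

```bash
cat > tray.py <<'E'
from h import *
np.set_printoptions(precision=4,suppress=True)
def trayrect(n):
    p=load(n)['p']; H,Wd=p.shape[:2]
    vv,uu=np.mgrid[0:H,0:Wd]; uv=np.c_[uu.ravel(),vv.ravel()]; P=plane(n,uv,.016); D=dep(n,uv)
    hsv=cv2.cvtColor(p,cv2.COLOR_RGB2HSV).reshape(-1,3)
    m=(hsv[:,0]>7)&(hsv[:,0]<23)&(hsv[:,1]>75)&(hsv[:,2]>60)&(np.linalg.norm(P[:,:2]-[.457,-.346],axis=1)<.19)&(D[:,2]>.0)&(D[:,2]<.021)
    im=cv2.morphologyEx(m.reshape(H,Wd).astype(np.uint8),cv2.MORPH_OPEN,np.ones((3,3)))
    nn,l,s,c=cv2.connectedComponentsWithStats(im); i=1+s[1:,4].argmax(); q=D[(l==i).ravel()]
    # rim points
    r=q[(q[:,2]>.012)]; rr=cv2.minAreaRect((q[:,:2]*1000).astype(np.float32)); r2=cv2.minAreaRect((r[:,:2]*1000).astype(np.float32))
    print(n,c[i],s[i],'all',np.round(rr[0],1),np.round(rr[1],1),round(rr[2],1),'rim',np.round(r2[0],1),np.round(r2[1],1),round(r2[2],1),'z',np.percentile(q[:,2],[10,90]))
for n in ['wrist','scene','side']: shot(n,f'pics/t_{n}.png'); trayrect(n)
print(load('wrist')['tp'],load('wrist')['tr'])
E
python3 tray.py
```

```text
wrist [325.953  151.4677] [  274    53   103   216 19835] all [ 463.5 -341. ] [ 98.4 211.7] 14.4 rim [ 463.6 -342.3] [ 94.7 209.3] 14.5 z [0.0039 0.015 ]
scene [424.5459 338.4917] [ 370  305  108   69 3838] all [ 462.5 -344.1] [102.1 210.8] 15.6 rim [ 462.7 -343.8] [100. 209.] 14.4 z [0.0033 0.0154]
side [337.8132 217.4841] [ 317  200   44   36 1103] all [ 464.4 -351.2] [ 93.2 234.5] 14.6 rim [ 462.2 -342.9] [ 93.2 217.5] 14.6 z [0.0042 0.0152]
[ 0.4699 -0.3977  0.1997] [-179.9759   -0.0556  103.9026]
```

View pics/t_wrist.png

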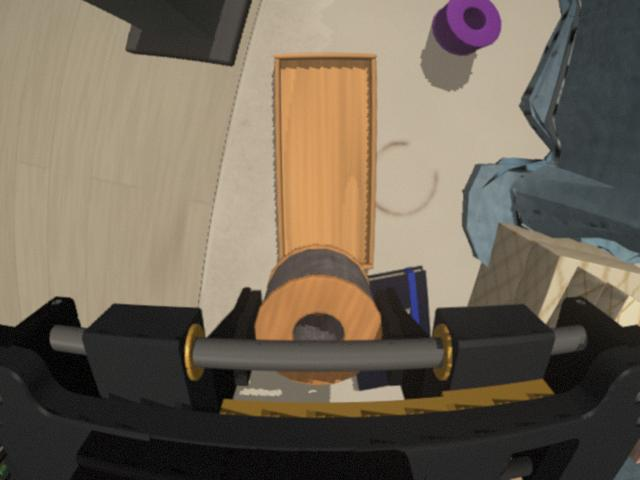

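The tray is empty at image centre (326,151), and the spool in hand is at (318,320). The patterned box at (570,280) may be near the gripper body, so I check its clearance.

```bash
python3 - <<'E'
from h import *
for n in ['wrist','scene','side']:
    vv,uu=np.mgrid[0:480,0:640]; uv=np.c_[uu.ravel(),vv.ravel()]; D=dep(n,uv)
    a=np.radians(14.5); 
    for t in [(.4797,-.4069),(.4632,-.343),(.4467,-.279)]:
        q=D[:,:2]-t; s=q@[np.cos(a),np.sin(a)]; w=q@[-np.sin(a),np.cos(a)]
        m=(abs(s)<.2)&(abs(w)<.06)&(D[:,2]>.06)&(D[:,2]<.35)&(s>.06)
        if m.sum(): print(n,t,m.sum(),'min s',np.percentile(s[m],1),D[m][s[m].argmin()])
E
```

```text
wrist (0.4797, -0.4069) 18012 min s 0.060267653016049444 [ 0.52759553 -0.35246192  0.30679041]
wrist (0.4632, -0.343) 11390 min s 0.06016344762140365 [ 0.52798659 -0.35386248  0.30862848]
scene (0.4797, -0.4069) 1432 min s 0.06424747970737625 [ 0.54409139 -0.41391102  0.3081222 ]
scene (0.4632, -0.343) 6 min s 0.17566184317882225 [ 0.64746813 -0.35413487  0.09929011]
side (0.4797, -0.4069) 668 min s 0.06102246764032282 [ 0.53102327 -0.36509378  0.31251136]
side (0.4632, -0.343) 284 min s 0.06043546336747225 [ 0.53102327 -0.36509378  0.31251136]
```

drive_tool --moves '[-0.28,0.18,1.0,-0.06,48,-0.28,0.18,2.0,-0.06,48,-0.28,0.18,3.0,-0.06,48,-0.28,0.18,3.7,-0.06,48,-0.28,0.18,4.1,-0.06,48]'

```text
time_s: 19.52
tool_pos: [0.4799, -0.4049, 0.0347]
tool_rot: [-180.0, -0.1, 104.7]
force: [0.1, 0.3, -0.3]
grip_width: 0.0551
grasp_force: 15.9
```

drive_tool --moves '[0,0,0.1,0,48,0,0,0.2,0,48,0,0,0.2,0,48]'

```text
time_s: 19.9
tool_pos: [0.4804, -0.4072, 0.0291]
tool_rot: [179.9, 0.1, 104.6]
force: [-0.2, -0.8, -0.8]
grip_width: 0.0546
grasp_force: 15.9
```

drive_tool --moves '[0,0,0.07,0,48,0,0,0.07,0,48,0,0,0.07,0,60,0,0,0.07,0,74,0,0,0.07,0,74]'

```text
time_s: 20.52
tool_pos: [0.4797, -0.4067, 0.0252]
tool_rot: [-180.0, -0.0, 104.6]
force: [-0.0, 0.1, -0.6]
grip_width: 0.0708
grasp_force: 0.0
```

drive_tool --moves '[0,0,0,0,74,0,0,-1.0,0,74,0,0,-2.0,0,74,0,0,-3.0,0,74,0,0,-4.0,0,74]'

```text
time_s: 21.15
tool_pos: [0.4797, -0.4068, 0.1867]
tool_rot: [180.0, 0.0, 104.6]
force: [1.1, 0.2, 0.2]
grip_width: 0.0744
grasp_force: 0.0
```

```bash
python3 -c "
from h import *
o=env.get_obs(); print(o['tool_pos'],o['tool_rot'],o['grip_width'],o['grasp_force'],o['qpos'])
"
```

```text
[ 0.47969245 -0.40678604  0.18668214] [1.79995233e+02 9.64621704e-04 1.04595985e+02] 0.07437742046441453 0.0 [24.25190812 17.04804059 16.73964325 89.7918441  -5.04561308 73.89894461
 56.29298759]
```

drive_tool --moves '[1.0,0.7,0,-0.9,74,2.2,1.5,0,-1.8,74,3.4,2.3,0,-2.7,74,4.6,3.1,0,-3.6,74,5.8,3.9,0,-4.5,74]'

```text
time_s: 21.78
tool_pos: [0.5727, -0.1413, 0.1855]
tool_rot: [180.0, 0.0, 149.9]
force: [0.8, -0.3, -0.3]
grip_width: 0.074
grasp_force: 0.0
```

```bash
cat > to.py <<'E'
from h import *
import sys
x,y,z,a=map(float,sys.argv[1:5]); o=env.get_obs(); Rt=R.from_euler('xyz',o['tool_rot'],degrees=True).as_matrix()
al=np.degrees(np.arctan2(Rt[1,1],Rt[0,1])); print(o['tool_pos'].round(4),'al',round(al,1),'move',((np.array([x,y,z])-o['tool_pos'])@Rt/.04).round(2),'turn',round(-(a-al)/10,2),'w',round(o['grip_width'],4),'f',o['force'].round(1))
E
python3 to.py .6229 .0038 .11 85
```

```text
[ 0.5727 -0.1413  0.1855] al 59.9 move [0.73 3.77 1.89] turn -2.51 w 0.074 f [ 0.8 -0.3 -0.3]
```

drive_tool --moves '[0.2,1.2,0,-0.8,74,0.5,2.5,0.2,-1.7,74,0.73,3.77,0.5,-2.51,74,0.73,3.77,1.2,-2.51,74,0.73,3.77,1.89,-2.51,74]'

```text
time_s: 22.4
tool_pos: [0.6236, 0.0028, 0.109]
tool_rot: [-180.0, 0.0, 174.8]
force: [-0.2, -0.3, 0.0]
grip_width: 0.0741
grasp_force: 0.0
```

drive_tool --moves '[0,0,0,0,74,0,0,0.6,0,74,0,0,1.3,0,74,0,0,1.93,0,74,0,0,1.93,0,74]'

```text
time_s: 23.02
tool_pos: [0.6225, 0.0015, 0.0319]
tool_rot: [-180.0, -0.1, 174.7]
force: [-0.2, 0.2, -0.4]
grip_width: 0.0739
grasp_force: 0.0
```

```bash
python3 to.py .6229 .0038 .033 85
```

```text
[0.6225 0.0015 0.0319] al 84.7 move [-0.    0.06 -0.03] turn -0.03 w 0.0739 f [-0.2  0.2 -0.4]
```

drive_tool --moves '[0,0.05,0,0,60,0,0.05,0,0,50,0,0.05,0,0,48,0,0.05,0,0,48]'

```text
time_s: 23.52
tool_pos: [0.6247, 0.0039, 0.034]
tool_rot: [180.0, 0.1, 174.7]
force: [-1.2, -0.1, 4.9]
grip_width: 0.0541
grasp_force: 15.4
```

drive_tool --moves '[0,0,-0.6,0,48,0,0,-1.5,0,48,0,0,-2.5,0,48,0,0,-3.4,0,48,0,0,-4.2,0,48]'

```text
time_s: 24.15
tool_pos: [0.6234, 0.0037, 0.2017]
tool_rot: [-180.0, 0.0, 174.7]
force: [0.6, 0.1, -0.5]
grip_width: 0.0539
grasp_force: 15.4
```

```bash
python3 to.py .4632 -.343 .2 14.5; python3 - <<'E'
from h import *
import runpy
runpy.run_path('tray.py')
E
```

```text
[0.6234 0.0037 0.2017] al 84.7 move [ 3.19 -9.    0.04] turn 7.02 w 0.0539 f [ 0.6  0.1 -0.5]
wrist [ 40.5919 107.4239] [   0   43   92  137 7152] all [ 455.  -325.9] [104.8 175.7] 14.4 rim [ 458.3 -319.2] [ 95.2 164.3] 14.2 z [0.0039 0.0149]
scene [417.8006 337.6209] [ 370  305  108   69 3179] all [ 463.8 -343.3] [101.8 211. ] 14.5 rim [ 462.5 -343.4] [ 98.5 210.2] 14.3 z [0.0035 0.0156]
side [338.6546 219.5757] [317 200  44  36 964] all [ 465.  -352.6] [ 93.9 238.2] 15.2 rim [ 463.8 -348.1] [ 93.9 229. ] 15.2 z [0.0042 0.0155]
[0.6234 0.0037 0.2017] [-179.9946    0.0039  174.6947]
```

drive_tool --moves '[0.4,-1.2,0,0.9,48,0.8,-2.5,0,1.8,48,1.3,-3.8,0,2.7,48,1.8,-5.1,0,3.6,48,2.3,-6.4,0,4.5,48]'

```text
time_s: 24.92
tool_pos: [0.5063, -0.2438, 0.1984]
tool_rot: [-179.9, -0.1, 129.4]
force: [-0.3, -0.1, -0.9]
grip_width: 0.0538
grasp_force: 15.4
```

```bash
python3 to.py .4632 -.343 .2 14.5
```

```text
[ 0.5063 -0.2438  0.1984] al 39.4 move [-1.23 -2.41 -0.04] turn 2.49 w 0.0538 f [-0.3 -0.1 -0.9]
```

drive_tool --moves '[-0.6,-1.2,0,0.9,48,-1.2,-2.4,0,1.8,48,-1.23,-2.41,0,2.49,48,-1.23,-2.41,1.0,2.49,48,-1.23,-2.41,2.0,2.49,48]'

```text
time_s: 25.55
tool_pos: [0.4647, -0.3416, 0.1179]
tool_rot: [-179.9, -0.1, 104.8]
force: [0.1, -0.3, -1.6]
grip_width: 0.054
grasp_force: 15.4
```

drive_tool --moves '[0,0,0,0,48,0,0,0,0,48]'

```text
time_s: 25.8
tool_pos: [0.4658, -0.3423, 0.121]
tool_rot: [180.0, 0.0, 104.8]
force: [0.2, 0.6, -0.2]
grip_width: 0.0542
grasp_force: 15.4
```

```bash
python3 to.py .4632 -.343 .027 14.5; python3 tray.py | grep -v wrist
```

```text
[ 0.4658 -0.3423  0.121 ] al 14.8 move [ 0.   -0.07  2.35] turn 0.03 w 0.0542 f [ 0.2  0.6 -0.2]
scene [417.7654 337.588 ] [ 370  305  108   69 3175] all [ 462.3 -343.9] [ 99.7 210.2] 14.1 rim [ 462.3 -343.7] [ 99.5 209.8] 14.1 z [0.0033 0.0157]
side [338.6101 219.6301] [317 200  44  36 949] all [ 464.3 -350.1] [ 93.1 234.8] 14.9 rim [ 462.  -341.6] [ 93.1 217.1] 14.9 z [0.004 0.015]
[ 0.4658 -0.3423  0.121 ] [179.9991   0.0187 104.7966]
```

drive_tool --moves '[0,-0.07,1.0,0,48,0,-0.07,1.8,0,48,0,-0.07,2.15,0,48,0,-0.07,2.36,0,48,0,-0.07,2.36,0,48]'

```text
time_s: 26.58
tool_pos: [0.4638, -0.3433, 0.0271]
tool_rot: [179.9, 0.1, 104.8]
force: [-0.1, -0.1, -0.2]
grip_width: 0.0539
grasp_force: 18.3
```

drive_tool --moves '[0,0,0,0,60,0,0,0,0,74,0,0,0,0,74,0,0,0,0,74]'

```text
time_s: 27.08
tool_pos: [0.4631, -0.3428, 0.0264]
tool_rot: [180.0, 0.0, 104.8]
force: [-0.3, -0.6, -0.0]
grip_width: 0.0728
grasp_force: 0.0
```

drive_tool --moves '[0,0,-1.0,0,74,0,0,-2.0,0,74,0,0,-3.0,0,74,0,0,-4.0,0,74]'

```text
time_s: 27.58
tool_pos: [0.4628, -0.3427, 0.1875]
tool_rot: [180.0, 0.0, 104.8]
force: [0.5, -0.1, -0.1]
grip_width: 0.074
grasp_force: 0.0
```

```bash
python3 to.py .552 .1014 .19 5
```

```text
[ 0.4628 -0.3427  0.1875] al 14.8 move [10.16  4.99 -0.06] turn 0.98 w 0.074 f [ 0.5 -0.1 -0.1]
```

drive_tool --moves '[1.3,0.6,0,0.2,74,2.6,1.2,0,0.4,74,3.9,1.9,0,0.6,74,5.2,2.5,0,0.8,74,6.5,3.2,0,0.98,74]'

```text
time_s: 28.2
tool_pos: [0.5203, -0.0571, 0.1865]
tool_rot: [180.0, 0.0, 94.9]
force: [1.4, -0.8, -1.1]
grip_width: 0.0742
grasp_force: 0.0
```

```bash
python3 to.py .552 .1014 .11 5
```

```text
[ 0.5203 -0.0571  0.1865] al 4.9 move [3.88 1.13 1.91] turn -0.01 w 0.0742 f [ 1.4 -0.8 -1.1]
```

drive_tool --moves '[1.3,0.4,0,0,74,2.6,0.8,0,0,74,3.88,1.13,0.3,0,74,3.88,1.13,1.2,0,74,3.88,1.13,1.91,0,74]'

```text
time_s: 28.82
tool_pos: [0.5514, 0.1008, 0.1085]
tool_rot: [-180.0, 0.0, 95.1]
force: [-0.8, -0.3, -0.2]
grip_width: 0.0739
grasp_force: 0.0
```

drive_tool --moves '[0,0,0,0,74,0,0,0.6,0,74,0,0,1.3,0,74,0,0,1.92,0,74,0,0,1.92,0,74]'

```text
time_s: 29.45
tool_pos: [0.5511, 0.0994, 0.0327]
tool_rot: [-179.9, 0.0, 95.0]
force: [-0.1, -0.5, 1.1]
grip_width: 0.0742
grasp_force: 0.0
```

```bash
python3 to.py .552 .1014 .033 5
```

```text
[0.5511 0.0994 0.0327] al 5.0 move [ 0.05  0.03 -0.01] turn -0.0 w 0.0742 f [-0.1 -0.5  1.1]
```

drive_tool --moves '[0,0.02,0,0,60,0,0.02,0,0,50,0,0.02,0,0,48,0,0.02,0,0,48]'

```text
time_s: 29.95
tool_pos: [0.5535, 0.1001, 0.0344]
tool_rot: [179.9, -0.0, 95.0]
force: [-0.8, 0.9, 6.3]
grip_width: 0.0552
grasp_force: 15.0
```

drive_tool --moves '[0,0,-0.6,0,48,0,0,-1.5,0,48,0,0,-2.5,0,48,0,0,-3.4,0,48,0,0,-4.2,0,48]'

```text
time_s: 30.58
tool_pos: [0.5526, 0.1, 0.2024]
tool_rot: [180.0, -0.0, 95.0]
force: [0.0, 0.1, 0.1]
grip_width: 0.0552
grasp_force: 15.0
```

```bash
python3 tray.py|grep -v wrist; python3 to.py .4467 -.279 .2 14.5
```

```text
[0.5549 0.1004 0.2071] al 5.0 move [-9.21 -3.52  0.14] turn -0.95 w 0.0551 f [1.9 0.3 2.9]Traceback (most recent call last):
  File "tray.py", line 13, in <module>
    for n in ['wrist','scene','side']: shot(n,f'pics/t_{n}.png'); trayrect(n)
                                                                  ~~~~~~~~^^^
  File "tray.py", line 9, in trayrect
    nn,l,s,c=cv2.connectedComponentsWithStats(im); i=1+s[1:,4].argmax(); q=D[(l==i).ravel()]
                                                       ~~~~~~~~~~~~~~^^
ValueError: attempt to get argmax of an empty sequence
```

drive_tool --moves '[-1.3,-0.5,0,0,48,-2.6,-1.0,0,-0.2,48,-4.0,-1.5,0,-0.4,48,-5.4,-2.0,0,-0.7,48,-6.5,-2.4,0,-0.95,48]'

```text
time_s: 31.25
tool_pos: [0.4784, -0.1701, 0.2008]
tool_rot: [180.0, 0.0, 104.5]
force: [0.1, -0.9, 0.3]
grip_width: 0.0553
grasp_force: 15.0
```

```bash
sed -i "s/\['wrist','scene','side'\]: shot/['scene','side']: shot/; s/^print(load.*$//" tray.py; python3 tray.py; python3 to.py .4467 -.279 .2 14.5
```

```text
scene [416.1908 339.4188] [ 370  305  108   69 2500] all [ 462.2 -343.4] [ 98.8 211.2] 14.2 rim [ 462.3 -343.6] [ 98.8 209.7] 14.2 z [0.0034 0.016 ]
side [338.3659 222.1592] [317 201  44  35 716] all [ 463.8 -350. ] [ 92.6 235. ] 14.3 rim [ 461.4 -340.7] [ 92.4 212.4] 14.2 z [0.0043 0.0157]
[ 0.4771 -0.1741  0.2008] al 14.0 move [-2.36 -1.37  0.03] turn -0.05 w 0.0553 f [-0.3 -0.1  0.1]
```

drive_tool --moves '[-1.2,-0.7,0,-0.05,48,-2.36,-1.37,0.3,-0.05,48,-2.36,-1.37,1.2,-0.05,48,-2.36,-1.37,2.3,-0.05,48,-2.36,-1.37,2.3,-0.05,48]'

```text
time_s: 31.98
tool_pos: [0.4476, -0.2705, 0.1056]
tool_rot: [-179.7, -0.3, 105.0]
force: [-0.4, 0.4, 0.2]
grip_width: 0.0553
grasp_force: 15.0
```

```bash
python3 to.py .4467 -.279 .027 14.5
```

```text
[ 0.4476 -0.2705  0.1056] al 15.0 move [-0.21 -0.07  1.96] turn 0.05 w 0.0553 f [-0.4  0.4  0.2]
```

drive_tool --moves '[-0.1,-0.04,0.2,0.05,48,-0.1,-0.04,0.4,0.05,48,-0.1,-0.04,0.4,0.05,48]'

```text
time_s: 32.35
tool_pos: [0.4499, -0.2769, 0.0933]
tool_rot: [180.0, 0.0, 104.5]
force: [-0.7, 0.1, -0.4]
grip_width: 0.0549
grasp_force: 15.0
```

```bash
python3 to.py .4467 -.279 .027 14.5
```

```text
[ 0.4499 -0.2769  0.0933] al 14.5 move [-0.03 -0.09  1.66] turn -0.0 w 0.0549 f [-0.7  0.1 -0.4]
```

drive_tool --moves '[-0.03,-0.08,0.7,0,48,-0.03,-0.08,1.2,0,48,-0.03,-0.08,1.5,0,48,-0.03,-0.08,1.66,0,48,-0.03,-0.08,1.66,0,48]'

```text
time_s: 32.98
tool_pos: [0.4474, -0.2791, 0.0271]
tool_rot: [180.0, 0.0, 104.5]
force: [0.8, 0.2, 0.7]
grip_width: 0.0549
grasp_force: 19.7
```

drive_tool --moves '[0,0,0.02,0,48,0,0,0.02,0,60,0,0,0.02,0,74,0,0,0.02,0,74,0,0,0.02,0,74]'

```text
time_s: 33.6
tool_pos: [0.4468, -0.2788, 0.0257]
tool_rot: [-180.0, -0.0, 104.5]
force: [0.2, 0.3, -0.6]
grip_width: 0.0731
grasp_force: 0.0
```

drive_tool --moves '[0,0,-1.0,0,74,0,0,-2.0,0,74,0,0,-3.0,0,74,0,0,-4.3,0,74,0,0,-4.3,0,74]'

```text
time_s: 34.22
tool_pos: [0.4494, -0.2803, 0.2025]
tool_rot: [179.6, 0.3, 104.5]
force: [0.3, -0.3, -1.4]
grip_width: 0.0741
grasp_force: 0.0
```

```bash
python3 - <<'E'
from h import *
p,d=shot('wrist','pics/w7.png'); q,_=shot('scene','pics/s7.png')
cv2.imwrite('pics/m7.png',np.hstack([p[:,:,::-1][:,:],cv2.resize(q[200:380,260:500,::-1],(640,480))])[:, :][::1]) 
im=cv2.imread('pics/m7.png'); cv2.imwrite('pics/m7.png',cv2.resize(im,(800,300)))
E
python3 to.py .562 .0 .2 14.5
```

```text
[ 0.4469 -0.2788  0.1979] al 14.5 move [ 6.03  4.53 -0.05] turn 0.0 w 0.0739 f [-0.2 -0.7  0.5]
```

View pics/m7.png

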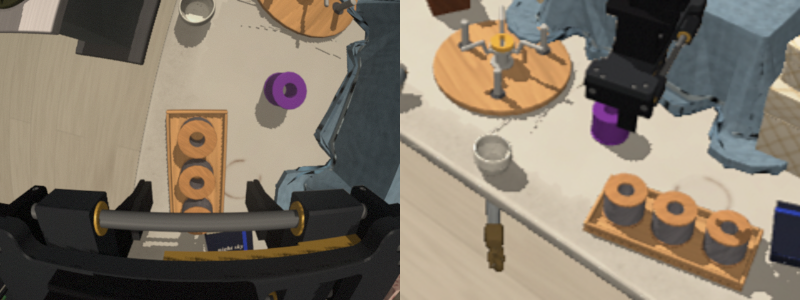

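All three spools stand flat side by side in the tray, at (626,190), (675,212) and (728,230) in the right half. The posts are empty. Now back to the driver.

```bash
python3 to.py .6243 .2132 .2 -35.5
```

```text
[ 0.4469 -0.2788  0.1979] al 14.5 move [10.8   7.37 -0.05] turn 5.0 w 0.0739 f [-0.2 -0.7  0.5]
```

drive_tool --moves '[1.2,0.8,0,0.6,80,2.4,1.6,0,1.2,80,3.6,2.4,0,1.8,80,4.8,3.2,0,2.4,80,6.0,4.0,0,3.0,80]'

```text
time_s: 34.95
tool_pos: [0.5409, -0.0047, 0.1957]
tool_rot: [-179.8, 0.1, 74.3]
force: [0.3, 0.4, 0.5]
grip_width: 0.0802
grasp_force: 0.0
```

```bash
python3 to.py .6243 .2132 .2 -35.5
```

```text
[ 0.5409 -0.0047  0.1957] al -15.7 move [ 5.81  0.53 -0.12] turn 1.98 w 0.0802 f [0.3 0.4 0.5]
```

```bash
python3 head.py
```

```text
[ 0.54089593 -0.00474569  0.19569973] [-1.79827610e+02  5.89428830e-02  7.42897031e+01]
head [0.56027141 0.03293935] area diam 44.39566212199151 328.3584699453552 183.23060109289617 [0.040323   0.04003856]
slot [0.56026777 0.03470454] 197 -136.451204543721 [0.00166806 0.00653789]
```

drive_tool --moves '[1.2,0.1,-0.1,0.5,80,2.4,0.2,-0.1,1.0,80,3.6,0.3,-0.1,1.5,80,4.8,0.4,-0.1,1.98,80,5.81,0.53,-0.1,1.98,80]'

```text
time_s: 35.62
tool_pos: [0.6234, 0.2135, 0.1992]
tool_rot: [-179.9, 0.2, 54.8]
force: [0.9, 0.2, 0.1]
grip_width: 0.0799
grasp_force: 0.0
```

drive_tool --moves '[0,0,0,0,80,0,0,0,0,80]'

```text
time_s: 35.88
tool_pos: [0.6235, 0.2106, 0.1998]
tool_rot: [-179.9, 0.2, 54.7]
force: [-0.3, -0.6, 0.6]
grip_width: 0.0799
grasp_force: 0.0
```

```bash
python3 to.py .6243 .2130 .0765 -35.5
```

```text
[0.6235 0.2106 0.1998] al -35.3 move [ 0.07 -0.01  3.08] turn 0.02 w 0.0799 f [-0.3 -0.6  0.6]
```

drive_tool --moves '[0.04,0,0.8,0,80,0.04,0,1.6,0,80,0.04,0,2.4,0,80,0.04,0,3.06,0,80,0.04,0,3.06,0,80]'

```text
time_s: 36.5
tool_pos: [0.6231, 0.2102, 0.0766]
tool_rot: [-179.9, 0.3, 54.6]
force: [-0.2, 0.5, -0.3]
grip_width: 0.0802
grasp_force: 0.0
```

drive_tool --moves '[0,0,0,0,50,0,0,0,0,30,0,0,0,0,15,0,0,0,0,15,0,0,0,0,15]' --squeeze 35

```text
time_s: 37.12
tool_pos: [0.6252, 0.2132, 0.0795]
tool_rot: [180.0, -0.0, 54.7]
force: [0.1, 0.3, 0.6]
grip_width: 0.0382
grasp_force: 0.0
```

drive_tool --moves '[0,0,0,0,15,0,0,0,0,15,0,0,0,0,15,0,0,0,0,15]'

```text
time_s: 37.62
tool_pos: [0.6251, 0.2133, 0.0793]
tool_rot: [-180.0, 0.0, 54.7]
force: [-1.2, 1.0, 1.1]
grip_width: 0.026
grasp_force: 35.0
```

drive_tool --moves '[0,0,-0.6,0,15,0,0,-1.4,0,15,0,0,-2.2,0,15,0,0,-3.0,0,15,0,0,-3.0,-0.5,15]'

```text
time_s: 38.25
tool_pos: [0.6269, 0.2138, 0.2029]
tool_rot: [179.8, -0.3, 59.8]
force: [-0.2, 0.5, -1.0]
grip_width: 0.0257
grasp_force: 35.0
```

```bash
python3 to.py .5598 .0325 .2 44
```

```text
[0.6269 0.2138 0.2029] al -30.2 move [-4.76  0.83  0.06] turn -7.42 w 0.0257 f [-0.2  0.5 -1. ]
```

drive_tool --moves '[-1.0,0.2,0,-1.0,15,-2.0,0.4,0,-2.0,15,-3.0,0.6,0,-3.0,15,-4.0,0.7,0,-4.0,15,-4.76,0.83,0,-5.0,15]'

```text
time_s: 38.88
tool_pos: [0.5569, 0.03, 0.1992]
tool_rot: [-180.0, 0.0, 109.9]
force: [1.3, -0.7, -0.9]
grip_width: 0.0259
grasp_force: 35.0
```

drive_tool --moves '[0,0,0.3,-0.9,15,0,0,0.8,-1.8,15,0,0,1.3,-2.42,15,0,0,1.3,-2.42,15,0,0,1.3,-2.42,15]'

```text
time_s: 39.5
tool_pos: [0.5582, 0.0321, 0.1481]
tool_rot: [180.0, 0.0, 133.8]
force: [0.8, 0.3, 0.5]
grip_width: 0.0256
grasp_force: 35.0
```

```bash
python3 to.py .5598 .0325 .124 44
```

```text
[0.5582 0.0321 0.1481] al 43.8 move [-0.02  0.04  0.6 ] turn -0.02 w 0.0256 f [0.8 0.3 0.5]
```

drive_tool --moves '[-0.02,0.04,0.2,0,15,-0.02,0.04,0.3,0,15,-0.02,0.04,0.4,0,15,-0.02,0.04,0.48,0,15,-0.02,0.04,0.48,0,15]'

```text
time_s: 40.12
tool_pos: [0.5592, 0.0326, 0.1279]
tool_rot: [-180.0, -0.0, 133.9]
force: [-0.9, -0.1, -0.7]
grip_width: 0.0259
grasp_force: 35.0
```

drive_tool --moves '[0,0,0.05,0,15,0,0,0.1,0,15,0,0,0.1,0,15]'

```text
time_s: 40.5
tool_pos: [0.5593, 0.0326, 0.124]
tool_rot: [-180.0, -0.0, 133.9]
force: [-0.7, 0.1, -1.0]
grip_width: 0.0259
grasp_force: 35.0
```

```bash
python3 to.py .5598 .0325 .124 44
```

```text
[0.5593 0.0326 0.124 ] al 43.9 move [-0.01  0.01  0.  ] turn -0.01 w 0.0259 f [-0.7  0.1 -1. ]
```

Seated at tip height of about 49 mm with no contact force. Turning clockwise to the home stop.

drive_tool --moves '[0,0,0,0.6,15,0,0,0,1.2,15,0,0,0,1.8,15,0,0,0,2.4,15,0,0,0,3.0,15]'

```text
time_s: 41.12
tool_pos: [0.5594, 0.0336, 0.1242]
tool_rot: [180.0, -0.1, 103.7]
force: [0.1, 1.2, -0.9]
grip_width: 0.026
grasp_force: 35.0
```

drive_tool --moves '[0,0,0,0.6,15,0,0,0,1.2,15,0,0,0,1.8,15,0,0,0,2.4,15,0,0,0,3.0,15]'

```text
time_s: 41.75
tool_pos: [0.5599, 0.0331, 0.1243]
tool_rot: [179.9, -0.1, 73.7]
force: [1.1, 1.0, -1.1]
grip_width: 0.0258
grasp_force: 35.0
```

drive_tool --moves '[0,0,0,0.5,15,0,0,0,1.0,15,0,0,0,1.5,15,0,0,0,1.9,15,0,0,0,1.9,15]'

```text
time_s: 42.38
tool_pos: [0.56, 0.0327, 0.1243]
tool_rot: [179.9, -0.0, 55.0]
force: [1.3, 0.6, -1.8]
grip_width: 0.0255
grasp_force: 35.0
```

```bash
python3 to.py .5598 .0325 .124 -36; python3 -c "
from h import *
print(env.get_obs()['wrist_torque'])"
```

```text
[0.56   0.0327 0.1243] al -35.0 move [-0.01 -0.    0.01] turn 0.1 w 0.0255 f [ 1.3  0.6 -1.8]
[ 0.08990021 -0.4250421   0.12248593]
```

Torque is rising; I turn a little further to be sure it is against the stop.

drive_tool --moves '[0,0,0,0.4,15,0,0,0,0.7,15,0,0,0,0.7,15]'

```text
time_s: 42.75
tool_pos: [0.5601, 0.0326, 0.1243]
tool_rot: [179.9, -0.1, 48.0]
force: [3.2, 0.7, -1.8]
grip_width: 0.026
grasp_force: 35.0
```

```bash
python3 -c "
from h import *
o=env.get_obs();print(o['wrist_torque'],o['tool_rot'],o['force'])"
```

```text
[ 0.04154995 -0.65407031  0.11640632] [ 1.79936612e+02 -5.37099635e-02  4.80079164e+01] [ 3.18701396  0.68879509 -1.83146207]
```

drive_tool --moves '[0,0,0,0.3,15,0,0,0,0.5,15,0,0,0,0.5,15]'

```text
time_s: 43.12
tool_pos: [0.5599, 0.0327, 0.1243]
tool_rot: [180.0, -0.0, 43.0]
force: [3.1, 0.3, -3.2]
grip_width: 0.0258
grasp_force: 35.0
```

```bash
python3 -c "
from h import *
o=env.get_obs();print(o['wrist_torque'],o['tool_rot'],o['force'])"
```

```text
[ 0.00999417 -0.88803105  0.26942512] [ 1.79957941e+02 -4.25786548e-02  4.29748465e+01] [ 3.05370176  0.26785583 -3.24501609]
```

drive_tool --moves '[0,0,0,0.2,15,0,0,0,0.4,15,0,0,0,0.4,15]'

```text
time_s: 43.5
tool_pos: [0.5601, 0.0325, 0.1249]
tool_rot: [180.0, -0.1, 38.8]
force: [3.3, -0.2, 0.5]
grip_width: 0.0256
grasp_force: 35.0
```

```bash
python3 -c "
from h import *
o=env.get_obs();print(o['wrist_torque'],o['tool_rot'],o['force'])"
```

```text
[-0.04064224 -0.88170261  0.16231499] [ 1.79951997e+02 -6.81905719e-02  3.88474026e+01] [ 3.29285126 -0.19749518  0.49860662]
```

drive_tool --moves '[0,0,0,-0.5,15,0,0,0,-1.0,15,0,0,-0.4,-1.0,15,0,0,-1.2,-1.0,15,0,0,-2.0,-1.0,15]'

```text
time_s: 44.12
tool_pos: [0.5582, 0.0323, 0.2054]
tool_rot: [-179.9, 0.1, 48.8]
force: [1.6, 0.1, -1.0]
grip_width: 0.026
grasp_force: 35.0
```

```bash
python3 to.py .5435 -.005 .2 -35.5; python3 - <<'E'
from h import *
p,_=shot('scene','pics/s8.png'); cv2.imwrite('pics/c8.png',cv2.resize(p[130:280,255:395,::-1],None,fx=4,fy=4))
E
```

```text
[0.5582 0.0323 0.2054] al -41.2 move [-0.94  0.34  0.14] turn -0.57 w 0.026 f [ 1.6  0.1 -1. ]
```

View pics/c8.png

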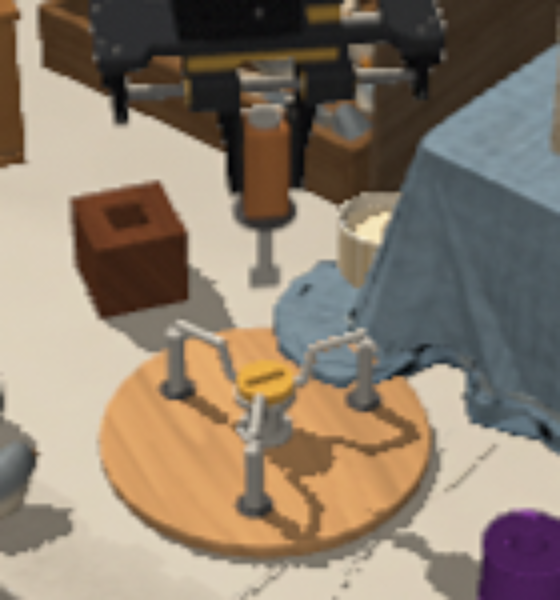

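The fingers are back over the posts and the driver is held upright. I check the slot angle from the same viewpoint as at the start.

drive_tool --moves '[-0.94,0.34,0.14,-0.6,15,-0.94,0.34,0.14,-1.5,15,-0.94,0.34,0.14,-1.97,15,-0.94,0.34,0.14,-1.97,15]'

```text
time_s: 44.68
tool_pos: [0.5442, -0.0049, 0.1988]
tool_rot: [-179.9, 0.0, 68.4]
force: [0.4, 0.0, -1.5]
grip_width: 0.0259
grasp_force: 35.0
```

```bash
python3 head.py; python3 - <<'E'
from h import *
uv=np.c_[np.tile(np.arange(0,640),330),np.repeat(np.arange(330),640)]; P=dep('wrist',uv)
c=np.array([.5597,.0325]); D=P[:,:2]-c; r=np.linalg.norm(D,axis=1); k=(P[:,2]>.0655)&(P[:,2]<.075)&(r<.078)&(r>.045)
a=np.degrees(np.arctan2(D[k][:,1],D[k][:,0]))
for g in (-143.5,-23.5,96.5):
    q=a[abs(a-g)<40]; print(g,len(q),np.median(q) if len(q) else None)
E
python3 to.py .6243 .2132 .2 -35.5
```

```text
[ 0.54421654 -0.00491845  0.19878582] [-1.79929538e+02  3.19338720e-02  6.84490090e+01]
head [0.55918228 0.0313727 ] area diam 41.55132756797165 318.4433842239186 185.5674300254453 [0.0371263  0.03717967]
slot [0.55934371 0.03230066] 206 155.6725253127175 [0.00164421 0.00724151]
-143.5 231 -144.16268090317962
-23.5 237 -24.26049904024376
96.5 253 96.57457080482108
[ 0.5444 -0.0048  0.1988] al -21.6 move [ 5.8  -0.15 -0.03] turn 1.39 w 0.026 f [-0.   0.7 -0.8]
```

Fully home: the slot is at −24.3° and the fingers are over the posts. Now I return the driver to its rest.

drive_tool --moves '[1.2,0,0,0.3,15,2.5,-0.1,0,0.6,15,3.8,-0.1,0,1.0,15,5.0,-0.15,0,1.39,15,5.8,-0.15,0,1.39,15]'

```text
time_s: 45.35
tool_pos: [0.6236, 0.2167, 0.1983]
tool_rot: [-179.9, 0.0, 54.7]
force: [0.2, -0.6, -1.0]
grip_width: 0.0257
grasp_force: 35.0
```

drive_tool --moves '[0,0,0,0,15,0,0,0.6,0,15,0,0,1.2,0,15,0,0,1.3,0,15,0,0,1.3,0,15]'

```text
time_s: 45.98
tool_pos: [0.6242, 0.2126, 0.1471]
tool_rot: [180.0, 0.0, 54.6]
force: [-0.0, -1.0, -1.1]
grip_width: 0.026
grasp_force: 35.0
```

```bash
python3 to.py .6243 .2130 .0795 -35.5
```

```text
[0.6242 0.2126 0.1471] al -35.4 move [ 0.01 -0.    1.69] turn 0.01 w 0.026 f [-0.  -1.  -1.1]
```

drive_tool --moves '[0,0,0.5,0,15,0,0,1.0,0,15,0,0,1.4,0,15,0,0,1.62,0,15,0,0,1.66,0,15]'

```text
time_s: 46.6
tool_pos: [0.6241, 0.2136, 0.0797]
tool_rot: [-180.0, 0.0, 54.7]
force: [1.0, 0.1, -1.5]
grip_width: 0.026
grasp_force: 35.0
```

drive_tool --moves '[0,0,0.03,0,15,0,0,0.03,0,15]'

```text
time_s: 46.85
tool_pos: [0.6243, 0.2136, 0.0794]
tool_rot: [180.0, -0.0, 54.7]
force: [-0.2, 0.1, -1.6]
grip_width: 0.0257
grasp_force: 35.0
```

drive_tool --moves '[0,0,0.04,0,15,0,0,0.04,0,15]'

```text
time_s: 47.1
tool_pos: [0.6244, 0.2136, 0.0793]
tool_rot: [180.0, -0.1, 54.7]
force: [-2.3, -1.2, 5.8]
grip_width: 0.0262
grasp_force: 35.0
```

drive_tool --moves '[0,0,0,0,35,0,0,0,0,60,0,0,0,0,80,0,0,0,0,80,0,0,0,0,80]'

```text
time_s: 47.72
tool_pos: [0.624, 0.2135, 0.0772]
tool_rot: [180.0, 0.0, 54.7]
force: [0.3, 0.0, 0.7]
grip_width: 0.067
grasp_force: 0.0
```

drive_tool --moves '[0,0,0,0,80,0,0,-0.8,0,80,0,0,-1.8,0,80,0,0,-2.8,0,80,0,0,-3.6,0,80]'

```text
time_s: 48.35
tool_pos: [0.6244, 0.2136, 0.2234]
tool_rot: [179.9, -0.1, 54.7]
force: [0.1, 0.5, 0.4]
grip_width: 0.0801
grasp_force: 0.0
```

drive_tool --moves '[-1.0,0,0,0,80,-2.0,0,0,0,80,-2.0,0,0,0,80,-2.0,0,0,0,80]'

```text
time_s: 48.85
tool_pos: [0.578, 0.1488, 0.2217]
tool_rot: [180.0, -0.1, 54.7]
force: [0.0, -0.2, -0.4]
grip_width: 0.0801
grasp_force: 0.0
```

```bash
python3 tray.py; python3 - <<'E'
from h import *
q,_=shot('scene','pics/s9.png'); w,_=shot('wrist','pics/w9.png')
cv2.imwrite('pics/m9.png',np.hstack([cv2.resize(w[:,:,::-1],(400,300)),cv2.resize(q[130:400,250:500,::-1],(400,300))]))
E
```

```text
scene [423.559  345.7495] [ 370  313  108   61 1864] all [ 463.8 -343.4] [101.8 210.3] 14.3 rim [ 462.8 -343.4] [ 99.3 209.9] 14.3 z [0.0035 0.0161]
side [336.1386 222.6426] [317 201  44  35 498] all [ 464.4 -349.9] [ 91.8 237.1] 14.7 rim [ 461.7 -340.3] [ 91.8 214.7] 14.4 z [0.0043 0.0164]
```

View pics/m9.png

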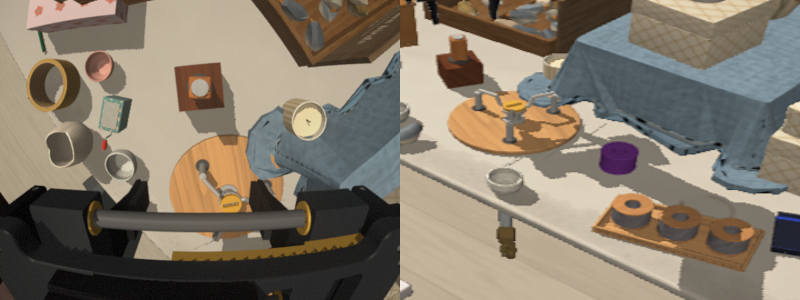

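The driver is upright in its rest at (200,88), left half. The keeper is home over the empty posts, and the three spools are in the tray at (632,210), (680,222) and (728,235). Handing in.

```bash
python3 -c "
from cell import env
print(env.sign_off())"
```

```text
the job is handed in; nothing more can be done
None
```

The job is done and handed in: all three spools stand flat side by side in the tray, the keeper is fully home, and the driver is upright in its rest.

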